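Reload the transmitter check station and start the check

TASK

Reload the check station: take the finished transmitters out of its hexagonal nests and stand them upright in the black tray, then put each blue-banded new transmitter waiting on the riser into a nest of its own (any nest; each has stopped at its own angle) and shuffle and turn it until its hexagon drops fully home on the pocket floor. When all are home, press the keys white, blue, green fully down in that order, one at a time, letting each spring back up before the next, and leave the station loaded. Leave the red-banded reject where it stands, do not press the red stop button, and do not disturb the cutters or the dish.

Things in the scene. Friction and masses are not known exactly. Their poses are not given: they have to be found in the camera images.
- new_1: new transmitter on the riser (2 or 3 present), 76 mm tall, 0.3 kg, upright: steel hexagon foot (56 mm across flats, 65 over corners, 22 high, edges bevelled 1 mm), above it a round barrel 36 mm in diameter up to height 62 (grip here), blue band under a black cap, thin black connector on top. Origin: centre of underside, z up; hexagon corners along +-x and every 60 deg, so any 60 deg turn is the same
- new_2: new transmitter like new_1, if present
- new_3: new transmitter like new_1, if present
- done_1: finished transmitter, same make as new_1, sitting in nest_1 at the start, if present (1 or 2 of the three are)
- done_2: finished transmitter, same make as new_1, sitting in nest_2 at the start, if present (1 or 2 of the three are)
- done_3: finished transmitter, same make as new_1, sitting in nest_3 at the start, if present (1 or 2 of the three are)
- reject: rejected transmitter, same shape as new_1 but with a red band; stands among the new ones and stays there
- riser: bench riser, fixed, 0.96 x 0.26 m board on posts over the blue and grey parts bins; its flat top is 140 mm above the bench and all the work is on it; stop rails 12 mm high along its far edge and right end. Origin: on the bench under the middle of the board; x away from the robot
- station: check station on the riser, fixed (pose varies), 122 x 374 mm. Origin: centre of its underside; y along its row of nests. Black nest block at its +y end, top 34 mm above the riser, with three round metal inserts 78 mm apart, each with a hexagonal pocket. Grey console at its -y end, 22 mm high, with four round buttons in a square (56 and 58 mm apart): far row white (+y) and blue, near row green (+y) and red
- nest_1 (a point): centre of the pocket floor of the +y end nest, 20 mm above the riser. Pocket 14 mm deep, 58.5 mm across flats (1.25 mm play all round a transmitter). Each insert stopped and locked at its own angle: its corners lie up to 17 deg either way from the station's +-x (and every 60 deg); not reported. Home, a transmitter stands on this floor, hexagon 8 mm proud; riding on the rim, 14 mm higher
- nest_2 (a point): centre of the pocket floor of the middle nest
- nest_3 (a point): centre of the pocket floor of the nest next to the console
- tray: black open tray on the riser for finished transmitters, fixed (pose varies), outside 165 mm along its x, 100 mm along its y, 20 mm high, walls and floor 4 mm thick. Origin: centre of its underside. Takes two transmitters side by side along its x (40 mm either side of the centre)
- white_key (a joint): travel of the white spring key (reset), 28 mm cap: 0 up, 0.006 m fully down, about 1.5 N to start and 5 N at full travel; springs back up when let go
- blue_key (a joint): the same for the blue key (contact the pins)
- green_key (a joint): the same for the green key (start)
- red_stop (a joint): the same for the red stop button (34 mm cap), not to be used
- white_key_top (a point): centre of the top face of the white key, which moves with it; 44 mm above the riser when up
- blue_key_top (a point): centre of the top face of the blue key
- green_key_top (a point): centre of the top face of the green key
- red_stop_top (a point): centre of the top face of the red stop button
- cutters: side cutters with red handles lying at the right end of the riser, 126 mm long; a bystander. Origin about its middle, underside
- dish_of_caps: black round dish of white caps, 86 mm, near the right end of the riser; a bystander. Origin at its centre, underside

How it is judged (in metres and radians):
On the way, in this order (a step that is already met when the one before it is completed fails the run):
1. all finished transmitters stand in the tray and all new ones sit fully home in nests (x of done_1 in the frame of tray between -0.0825 and 0.0825 m and y of done_1 in the frame of tray between -0.05 and 0.05 m and z of each of done_1, done_2, done_3 in the frame of tray below 0.01 m and angle between each of done_1, done_2, done_3's own z axis and vertical below 0.15 rad and x of done_2 in the frame of tray between -0.0825 and 0.0825 m and y of done_2 in the frame of tray between -0.05 and 0.05 m and x of done_3 in the frame of tray between -0.0825 and 0.0825 m and y of done_3 in the frame of tray between -0.05 and 0.05 m and (distance between new_1 and nest_1 below 0.005 m or distance between new_1 and nest_2 below 0.005 m or distance between new_1 and nest_3 below 0.005 m) and angle between each of new_1, new_2, new_3's own z axis and vertical below 0.06 rad and (distance between new_2 and nest_1 below 0.005 m or distance between new_2 and nest_2 below 0.005 m or distance between new_2 and nest_3 below 0.005 m) and (distance between new_3 and nest_1 below 0.005 m or distance between new_3 and nest_2 below 0.005 m or distance between new_3 and nest_3 below 0.005 m)), for 0.2 s.
2. the white key is pressed fully down, alone, with all new transmitters home (value of joint white_key above 0.004 m and value of joint each of blue_key, green_key below 0.002 m and (distance between new_1 and nest_1 below 0.005 m or distance between new_1 and nest_2 below 0.005 m or distance between new_1 and nest_3 below 0.005 m) and angle between each of new_1, new_2, new_3's own z axis and vertical below 0.06 rad and (distance between new_2 and nest_1 below 0.005 m or distance between new_2 and nest_2 below 0.005 m or distance between new_2 and nest_3 below 0.005 m) and (distance between new_3 and nest_1 below 0.005 m or distance between new_3 and nest_2 below 0.005 m or distance between new_3 and nest_3 below 0.005 m)), for 0.05 s.
3. then the blue key, alone, with all home (value of joint blue_key above 0.004 m and value of joint each of white_key, green_key below 0.002 m and (distance between new_1 and nest_1 below 0.005 m or distance between new_1 and nest_2 below 0.005 m or distance between new_1 and nest_3 below 0.005 m) and angle between each of new_1, new_2, new_3's own z axis and vertical below 0.06 rad and (distance between new_2 and nest_1 below 0.005 m or distance between new_2 and nest_2 below 0.005 m or distance between new_2 and nest_3 below 0.005 m) and (distance between new_3 and nest_1 below 0.005 m or distance between new_3 and nest_2 below 0.005 m or distance between new_3 and nest_3 below 0.005 m)), for 0.05 s.
4. then the green key, alone, with all home (value of joint green_key above 0.004 m and value of joint each of white_key, blue_key below 0.002 m and (distance between new_1 and nest_1 below 0.005 m or distance between new_1 and nest_2 below 0.005 m or distance between new_1 and nest_3 below 0.005 m) and angle between each of new_1, new_2, new_3's own z axis and vertical below 0.06 rad and (distance between new_2 and nest_1 below 0.005 m or distance between new_2 and nest_2 below 0.005 m or distance between new_2 and nest_3 below 0.005 m) and (distance between new_3 and nest_1 below 0.005 m or distance between new_3 and nest_2 below 0.005 m or distance between new_3 and nest_3 below 0.005 m)), for 0.05 s.
At the end, for the whole second after the job is handed in: Every new transmitter present rests upright (within 3.4 deg) on a pocket floor, its underside centre within 5 mm of the nest's floor point; every finished one present stands upright (within 8.6 deg) in the tray on its floor; all four buttons are up (within 2 mm); the finished ones are at rest (all of step 1 and linear speed of each of done_1, done_2, done_3 below 0.02 m/s and value of joint each of white_key, blue_key, green_key, red_stop below 0.002 m); the robot touches nothing.
It fails at once if the red stop button is pressed (value of joint red_stop above 0.003 m).
It fails at once if two keys are held down together (value of joint each of white_key, blue_key above 0.003 m or value of joint each of blue_key, green_key above 0.003 m or value of joint each of white_key, green_key above 0.003 m).
It fails at once if the reject is lifted, knocked over or carried off (over 80 mm) (height (world z) of reject above 0.16 m or distance of reject from where it was at the start of the episode above 0.08 m or angle between reject's own z axis and vertical above 0.5 rad).
It fails at once if the cutters or the dish is shifted more than 60 mm (distance of any of cutters, dish_of_caps from where it was at the start of the episode above 0.06 m).
Of new_1, new_2, new_3 only 2 to 3 are there at a start; the rules pass over those that are not, and their reading is None.
Of done_1, done_2, done_3 only 1 to 2 are there at a start; the rules pass over those that are not, and their reading is None.
At some moment in a run one of new_1, new_2, new_3 may be knocked a few centimetres aside while the robot is not near it.
It also fails if it takes over 210 s, if anything falls off the work surface, if the arm or the gripper's body presses on something with over 40 N, if the wrist force passes 120 N, or if a joint passes its speed limit or range.

ROBOT

A 6-joint arm with a two-finger parallel gripper is mounted at the origin on the work surface; the furniture and walls round the work are solid. World frame = base frame: x ahead of the robot, y to its left, z up, the work surface at z = 0. Lengths are in m, angles in degrees, forces in N, time in s.
With the tool pointing down it reaches from about 0.3 to 0.875 m from the base axis. Payload 4.2 kg.
Tool frame: the origin (TCP) lies on the mounting face of the last link; the fingertips stand 173 mm ahead of it and the grasp point (between the pads) lies 155 mm ahead of it (r.tip_reach is the distance from the TCP to the fingertips, in m); y points along the fingers, z is the direction in which the jaws open and shut, and the axes are right-handed (so a half turn about y gives the same grasp; the last joint's range is limited). The gripper opens to 85 mm and grips with 20 to 120 N. Pads are 22 mm wide; open, the fingers measure 114 mm over their backs; the gripper's body (76 mm by 85 mm) begins 54 mm behind the grasp point. The pads swing forward as they close: fully open they stand 13 mm farther back than shut.
Start: joints at [-76.031, 18.312, 89.639, -0, 72.044, -1.146], TCP at [0.15, -0.555, 0.405] pointing down, gripper open.
Joint ranges: [-177.97, 177.97], [-48.28, 115.42], [12.27, 149.76], [-77.06, 257.06], [2.81, 150.46], [-146.56, 146.56]. Speed limits (degrees/s): [147.25, 147.25, 180, 180, 180, 180].

INTERFACE

Orientations are given as [roll, pitch, yaw] about the fixed x, y, z axes, in that order (R = Rz(yaw) Ry(pitch) Rx(roll)).
In Python, from plant import r, vision, order gives the robot as it stands.
- The arm moves only by the tool drive_tool, never from a script. Its arguments are lists of equal length, an entry for each row: "fingers": the closure, from -1 (fully open) to 1 (shut); "xyz": the shift along the tool's x, y, z scaled (see below), a list of three; "turn": the turn about the tool's y scaled (see below). A call has exactly 10 rows; each row is the pose to reach, as a shift and turn from the pose commanded when the call began, along the tool's axes at that moment, turning the shorter way round; what a row does not reach only later rows make up. The controller multiplies each number of a shift by 0.5 m and each number of a turn by pi rad. A row lasts 1/8 s, in which the tool goes at most 62.5 mm and 10.7 degrees, less where a joint would pass 70% of its speed; a pose out of reach is approached as far as the arm can. A call with a number of a shift or a turn outside -1 to 1 is refused whole. A call with a gripper value outside its range is refused whole. The fingers move at their own pace and stop on an object; "grip_force" is the grip in N (left out, the last holds). Time passes only in rows, so rows that repeat a pose let the fingers close, or fill a call up. It gives the time, the measured TCP pose, the force and the opening at its end, in the units of the state.
- r.state(): the state, without advancing time (a new reading comes with each control period).
- vision.camera(name): name is "scene" or "top" or "wrist"; returns a dict with "pixels" (384x512x3 uint8, red, green, blue), "camera_matrix" (3x3 intrinsics, pixels), "extrinsics" (4x4, takes a point from camera to world coordinates); the wrist camera has in their place "T_tool_cam" (4x4, takes a point from camera to tool coordinates, whose origin is the TCP and whose axes are the tool frame's). Camera axes: x right, y up, looking along -z (the intrinsics and any distortion apply to the point x, -y, -z); pixel columns grow to the right and rows downward; lengths in m; the calibration is good to about 2 mm. The wrist camera is an equidistant fisheye: a pixel r from the principal point sees the ray r / f radians off the axis. A picture is of the moment at which its call begins: read the wrist's pose just before it. There is no depth.
- order.finish_job(): hands the job in, once; it reports no verdict.
The state is a dict: "clock": time; "joint_positions": joint angles; "joint_vel": joint speeds; "joint_torque": joint torques, N m; "position": TCP position; "tool_rot": TCP orientation; "contact_force": force on the tool from outside, world axes, zero at the start; "moment": the same for the moment, N m; "width": finger opening in m.
Only numpy, scipy, OpenCV 4.12 (cv2) and the standard library are available. Lean on these libraries where they do the work, as an engineer would, in place of code of your own. Each camera call takes 0.05 s, during which the arm holds its last target.

## Working session

There is one attempt and no reset: what is moved stays moved. The work goes in short steps, Python scripts to look and compute and a tool call to move; the robot and the scene stay as the last step left them, time stands still between calls to the robot, and variables do not carry over. Pictures are saved under pics/ and viewed, and the job is handed in when it is done.

Besides the shell and the picture viewer there is one more tool, called after "Request:" as name([rows], argument=value, ...), one row to a line, values as JSON. drive_tool: Moves the arm, as the interface text tells. Shifts and turns lie within -1 to 1; 1 stands for 0.5 m of shift or pi rad of turn. Its arguments: {"type":"object","properties":{"fingers":{"type":"array"},"xyz":{"type":"array"},"turn":{"type":"array"},"grip_force":{"type":"number"}},"required":["fingers","xyz","turn"]}

```bash
ls -la; mkdir -p pics; cat > look.py <<'E'
import cv2,sys,json
from plant import r,vision
def snap(name,fn):
    s=r.state(); c=vision.camera(name)
    cv2.imwrite('pics/'+fn,cv2.cvtColor(c['pixels'],cv2.COLOR_RGB2BGR)); return s,c
E
python3 - <<'E'
from look import *
import numpy as np
np.set_printoptions(precision=4,suppress=True)
print(r.state())
for n in ['scene','top','wrist']:
    s,c=snap(n,n+'0.png'); print(n,{k:v for k,v in c.items() if k!='pixels'})
E
```

```text
total 12
drwxr-xr-x  3 agent agent 4096 Dec  6 03:40 .
drwxr-xr-x 23 root  root  4096 Dec  6 03:40 ..
drwxr-xr-x  2 agent agent 4096 Dec  6 03:40 pics
{'clock': 0.0, 'joint_positions': array([-76.0309,  18.3496,  89.7079,  -0.0011,  72.0432,  -1.1448]), 'joint_vel': array([ 0.0204,  0.0034, -0.0191,  0.0053,  0.1102,  0.0203]), 'joint_torque': array([ -0.0006, -41.5527, -23.4159,  -0.0002,   0.0081,  -0.    ]), 'position': array([ 0.1499, -0.5549,  0.4039]), 'tool_rot': array([ -90.1007,    0.001 , -164.8858]), 'contact_force': array([ 0.3491, -0.5001,  0.4496]), 'moment': array([-0.0249,  0.0257,  0.0152]), 'width': 0.08524956811977502}
scene {'camera_matrix': array([[494.6396,   0.    , 259.6186],
       [  0.    , 494.6396, 188.1921],
       [  0.    ,   0.    ,   1.    ]]), 'extrinsics': array([[ 0.7616,  0.3374, -0.5532, -0.4565],
       [-0.6476,  0.4256, -0.632 , -1.2889],
       [ 0.0222,  0.8396,  0.5427,  1.0752],
       [ 0.    ,  0.    ,  0.    ,  1.    ]])}
top {'camera_matrix': array([[448.6293,   0.    , 254.527 ],
       [  0.    , 448.6293, 196.8392],
       [  0.    ,   0.    ,   1.    ]]), 'extrinsics': array([[-0.0193,  0.9772, -0.2112,  0.138 ],
       [-0.9998, -0.0181,  0.0079, -0.1859],
       [ 0.0039,  0.2114,  0.9774,  1.6346],
       [ 0.    ,  0.    ,  0.    ,  1.    ]])}
wrist {'camera_matrix': array([[297.3186,   0.    , 252.6249],
       [  0.    , 297.3186, 190.7565],
       [  0.    ,   0.    ,   1.    ]]), 'T_tool_cam': array([[ 0.    , -0.9484, -0.3172, -0.0821],
       [-0.0011,  0.3172, -0.9484,  0.0298],
       [ 1.    ,  0.0004, -0.001 , -0.0005],
       [ 0.    ,  0.    ,  0.    ,  1.    ]])}
```

View pics/scene0.png

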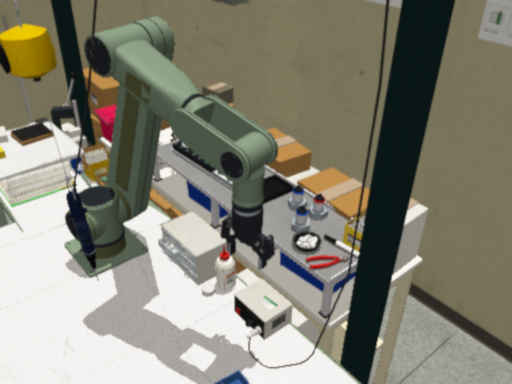

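View pics/top0.png

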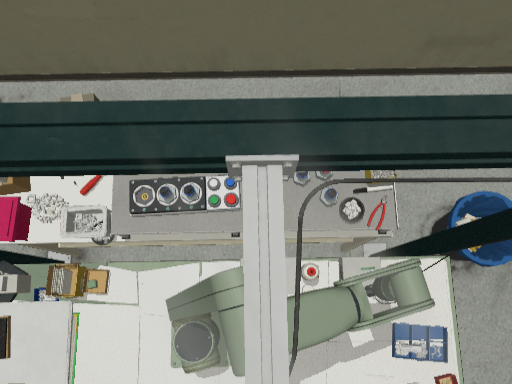

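View pics/wrist0.png

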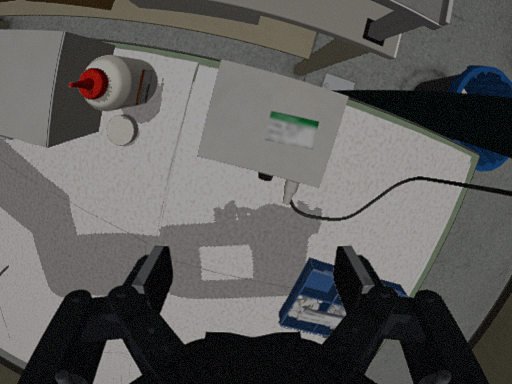

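```bash
python3 - <<'E'
import cv2
i=cv2.imread('pics/top0.png'); cv2.imwrite('pics/top0z.png',cv2.resize(i[165:245,100:260],None,fx=5,fy=5,interpolation=cv2.INTER_CUBIC))
cv2.imwrite('pics/top0y.png',cv2.resize(i[165:245,270:410],None,fx=5,fy=5,interpolation=cv2.INTER_CUBIC))
i=cv2.imread('pics/scene0.png'); cv2.imwrite('pics/scene0z.png',cv2.resize(i[120:280,150:350],None,fx=3.5,fy=3.5,interpolation=cv2.INTER_CUBIC))
from plant import r,vision,order
print([a for a in dir(r) if a[0]!='_'],r.tip_reach,[a for a in dir(vision) if a[0]!='_'])
E
```

```text
['PlanningError', 'state', 'tip_reach'] 0.1734 ['camera']
```

View pics/top0z.png

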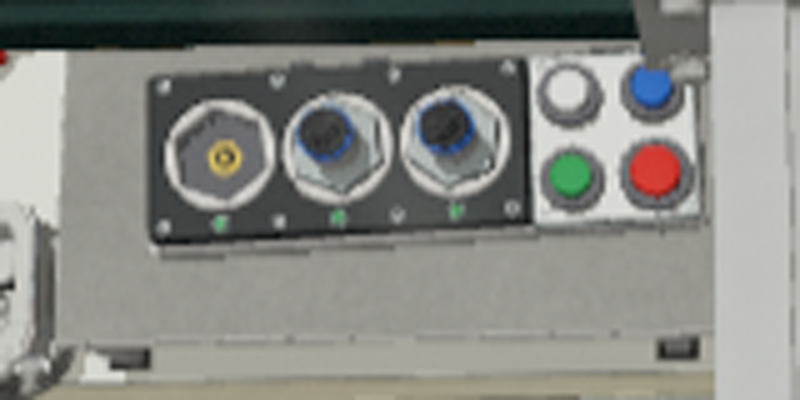

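View pics/top0y.png

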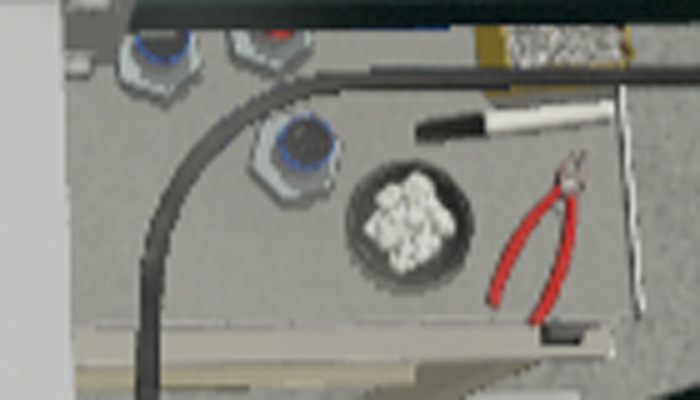

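View pics/scene0z.png

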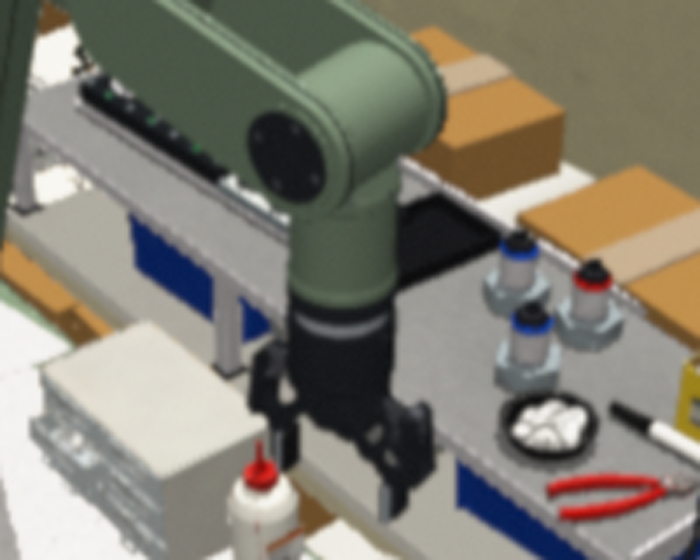

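```bash
cat >> look.py <<'E'
import numpy as np
from scipy.spatial.transform import Rotation as Ro
np.set_printoptions(precision=4,suppress=True)
def Ttool(s):
    T=np.eye(4); T[:3,:3]=Ro.from_euler('xyz',s['tool_rot'],degrees=True).as_matrix(); T[:3,3]=s['position']; return T
def ray(c,uv,s=None):
    uv=np.atleast_2d(np.asarray(uv,float)); K=c['camera_matrix']
    x=(uv[:,0]-K[0,2])/K[0,0]; y=(uv[:,1]-K[1,2])/K[1,1]
    if 'T_tool_cam' in c:
        th=np.hypot(x,y); k=np.where(th>1e-9,np.sin(th)/np.maximum(th,1e-9),1)
        d=np.stack([x*k,-y*k,-np.cos(th)],1); E=Ttool(s)@c['T_tool_cam']
    else:
        d=np.stack([x,-y,-np.ones_like(x)],1); E=c['extrinsics']
    return E[:3,3], d@E[:3,:3].T
def plane(c,uv,z,s=None):
    o,d=ray(c,uv,s); t=(z-o[2])/d[:,2]; return o+t[:,None]*d
def proj(c,P,s=None):
    P=np.atleast_2d(P).astype(float); K=c['camera_matrix']
    E=Ttool(s)@c['T_tool_cam'] if 'T_tool_cam' in c else c['extrinsics']
    p=(P-E[:3,3])@E[:3,:3]; x,y,z=p[:,0],-p[:,1],-p[:,2]
    if 'T_tool_cam' in c:
        r_=np.hypot(x,y); th=np.arctan2(r_,z); k=th/np.maximum(r_,1e-9)
        return np.stack([K[0,0]*k*x+K[0,2],K[1,1]*k*y+K[1,2]],1)
    return np.stack([K[0,0]*x/z+K[0,2],K[1,1]*y/z+K[1,2]],1)
def load(name):
    import pickle; return pickle.load(open('pics/'+name+'.pkl','rb'))
def save(name,fn):
    import pickle
    s,c=snap(name,fn+'.png'); pickle.dump((s,c),open('pics/'+fn+'.pkl','wb')); return s,c
E
python3 - <<'E'
from look import *
s,c=save('top','top1')
for n,(u,v),z in [('nest1',(100+222/5,165+155/5),.174),('done2cap',(165,165+133/5),.216),('done3cap',(100+446/5,165+125/5),.216),('white',(100+570/5,165+90/5),.184),('green',(100+572/5,165+175/5),.184),('red',(100+655/5,165+172/5),.184),('blockTL',(130,180.5),.174),('blockBL',(130,165+240/5),.174),('newcap',(270+306/5,165+135/5),.21),('newA',(270+162/5,165+40/5),.21),('rej',(270+280/5,165+30/5),.21)]:
    print(n,plane(c,(u,v),z)[0])
E
```

```text
nest1 [0.4634 0.1689 0.174 ]
done2cap [0.4674 0.0925 0.216 ]
done3cap [0.4713 0.0141 0.216 ]
white [ 0.5012 -0.0636  0.184 ]
green [ 0.4433 -0.0649  0.184 ]
red [ 0.4443 -0.1197  0.184 ]
blockTL [0.5175 0.2188 0.174 ]
blockBL [0.4068 0.2145 0.174 ]
newcap [ 0.4575 -0.4475  0.21  ]
newA [ 0.5232 -0.3563  0.21  ]
rej [ 0.5286 -0.4343  0.21  ]
```

```bash
cat > mv.py <<'E'
# python3 mv.py x y z yaw -> prints numbers relative to tracked commanded pose; 'mv.py set x y z yaw' stores
import json,sys,os
import numpy as np
F='cmd.json'
if not os.path.exists(F): json.dump([0.15,-0.555,0.405,-164.885],open(F,'w'))
def cur(): return json.load(open(F))
def axes(yaw):
    y=np.radians(yaw); return np.array([[np.cos(y),np.sin(y),0],[0,0,-1],[-np.sin(y),np.cos(y),0]])
def go(x,y,z,yaw):
    c=cur(); d=axes(c[3])@(np.array([x,y,z])-c[:3])
    return np.round(d/0.5,4).tolist(), round(-(yaw-c[3])/180,4)
def done(xyz,turn):
    c=cur(); p=np.array(c[:3])+axes(c[3]).T@(0.5*np.array(xyz)); n=[*p.tolist(),c[3]-180*turn]; json.dump(n,open(F,'w')); return np.round(n,4).tolist()
if __name__=='__main__':
    a=sys.argv[1:]
    if a[0]=='d': print(done([float(v) for v in a[1:4]],float(a[4])))
    else: print('cur',np.round(cur(),4).tolist(),'->',go(*[float(v) for v in a]))
E
python3 mv.py 0.48 -0.30 0.50 -180
```

```text
cur [0.15, -0.555, 0.405, -164.885] -> ([-0.7702, -0.19, -0.3203], 0.084)
```

Request:
drive_tool([
  [-0.2,-0.19,-0.1],
  [-0.77,-0.19,-0.32],
  [-0.77,-0.19,-0.32],
  [-0.77,-0.19,-0.32],
  [-0.77,-0.19,-0.32],
  [-0.77,-0.19,-0.32],
  [-0.77,-0.19,-0.32],
  [-0.77,-0.19,-0.32],
  [-0.77,-0.19,-0.32],
  [-0.77,-0.19,-0.32],
], fingers=[-1,-1,-1,-1,-1,-1,-1,-1,-1,-1], turn=[0,0.084,0.084,0.084,0.084,0.084,0.084,0.084,0.084,0.084])

```text
clock: 1.45
position: [0.4789, -0.3011, 0.4994]
tool_rot: [-90.0, -0.1, 179.9]
contact_force: [-0.4, -0.1, -0.1]
width: 0.0858
```

```bash
python3 mv.py d -0.77 -0.19 -0.32 0.084; python3 - <<'E'
from look import *
s,c=save('wrist','w1'); print(s['position'],s['tool_rot'])
i=cv2.imread('pics/w1.png'); cv2.imwrite('pics/w1b.png',cv2.resize(i,(800,600),interpolation=cv2.INTER_CUBIC))
E
python3 mv.py 0.48 0.06 0.50 -180
```

```text
[0.48, -0.3001, 0.5, -180.005]
[ 0.4789 -0.3011  0.4994] [-89.9987  -0.0574 179.8916]
cur [0.48, -0.3001, 0.5, -180.005] -> ([-0.0, 0.0, -0.7203], -0.0)
```

View pics/w1b.png

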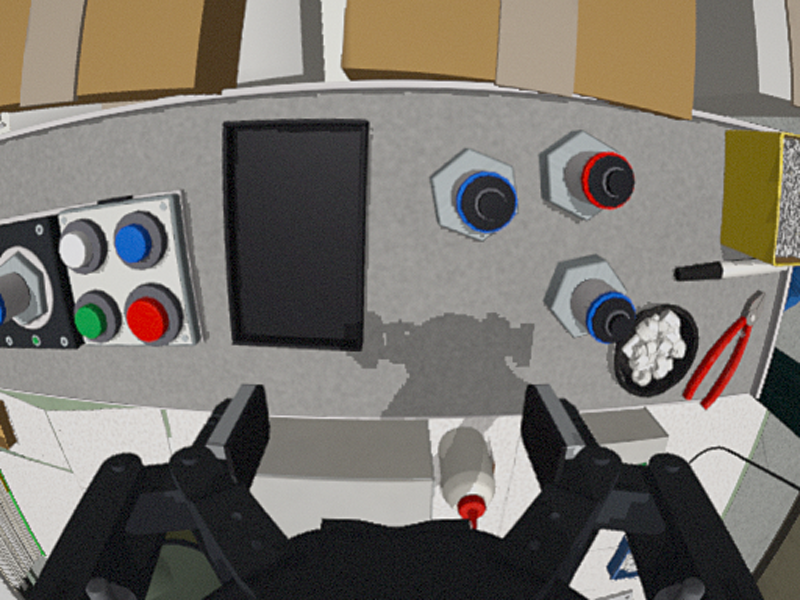

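Request:
drive_tool([
  [0,0,-0.15],
  [0,0,-0.3],
  [0,0,-0.45],
  [0,0,-0.6],
  [0,0,-0.7],
  [0,0,-0.7],
  [0,0,-0.7],
  [0,0,-0.7],
  [0,0,-0.7],
  [0,0,-0.7],
], fingers=[-1,-1,-1,-1,-1,-1,-1,-1,-1,-1], turn=[0,0,0,0,0,0,0,0,0,0])

```text
clock: 2.75
position: [0.48, 0.0487, 0.4997]
tool_rot: [-90.0, -0.0, 179.9]
contact_force: [1.5, -0.8, 0.4]
width: 0.0855
```

```bash
python3 mv.py d 0 0 -0.7 0; python3 - <<'E'
from look import *
s,c=save('wrist','w2'); print(s['position'],s['tool_rot'])
i=cv2.imread('pics/w2.png'); cv2.imwrite('pics/w2b.png',cv2.resize(i,(800,600),interpolation=cv2.INTER_CUBIC))
E
python3 mv.py 0.40 0.1 0.46 -180
```

```text
[0.48, 0.0499, 0.5, -180.005]
[0.48   0.0487 0.4997] [-89.9872  -0.0005 179.8815]
cur [0.48, 0.0499, 0.5, -180.005] -> ([0.16, 0.08, -0.1003], -0.0)
```

View pics/w2b.png

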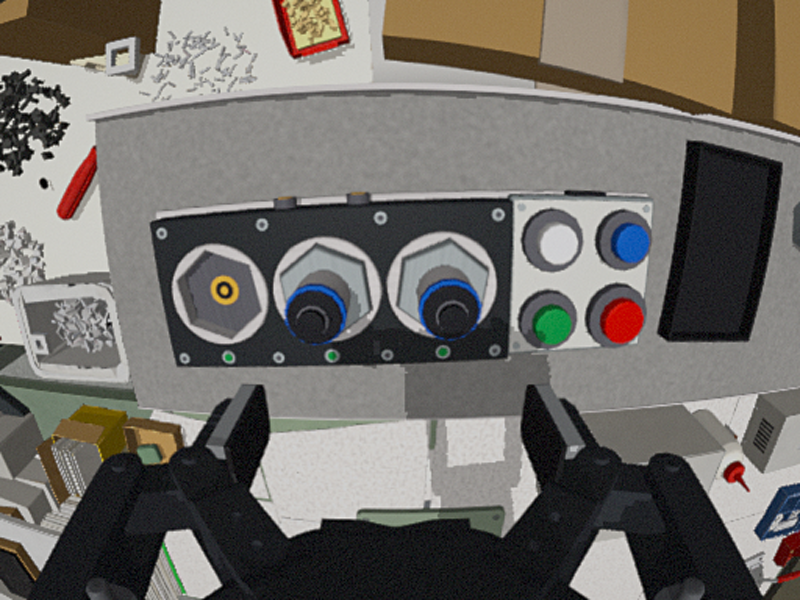

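```bash
cat > meas.py <<'E'
from look import *
def hsv(c): return cv2.cvtColor(c['pixels'],cv2.COLOR_RGB2HSV)
def blobs(m,amin=30):
    n,l,st,ce=cv2.connectedComponentsWithStats(m.astype(np.uint8)); return [(ce[i],st[i]) for i in range(1,n) if st[i][4]>=amin]
def cmask(c,col):
    h=hsv(c).astype(int); H,S,V=h[...,0],h[...,1],h[...,2]
    if col=='red': return ((H<8)|(H>172))&(S>150)&(V>90)
    if col=='blue': return (H>95)&(H<125)&(S>140)&(V>60)
    if col=='green': return (H>45)&(H<85)&(S>110)&(V>60)
    if col=='white': return (S<25)&(V>200)
def tri(r1,r2):
    (o1,d1),(o2,d2)=r1,r2; d1=d1/np.linalg.norm(d1);d2=d2/np.linalg.norm(d2)
    A=np.stack([d1,-d2],1); t=np.linalg.lstsq(A,o2-o1,rcond=None)[0]
    p,q=o1+t[0]*d1,o2+t[1]*d2; return (p+q)/2,np.linalg.norm(p-q)
def hexfit(P):
    """P Nx2 closed contour points in plane: centroid by area, corner angle (deg mod 60), across-flats est"""
    P=np.asarray(P,np.float32); m=cv2.moments((P*1e4).astype(np.float32).reshape(-1,1,2)); c=np.array([m['m10'],m['m01']])/m['m00']/1e4
    Q=np.vstack([P,P[:1]]); d=np.hypot(*np.diff(Q,axis=0).T); L=np.r_[0,np.cumsum(d)]
    t=np.linspace(0,L[-1],720,endpoint=False); R=np.stack([np.interp(t,L,Q[:,k]) for k in (0,1)],1)-c
    th=np.arctan2(R[:,1],R[:,0]); rr=np.hypot(*R.T); a=np.sum((rr-rr.mean())*np.exp(6j*th)*1.0)
    ang=np.degrees(np.angle(a))/6; area=m['m00']/1e8
    return c,ang,np.sqrt(area*2/np.sqrt(3)),np.abs(a)/len(th)
E
python3 - <<'E'
from meas import *
s2,c2=load('w2'); s1,c1=load('w1')
for col in ['red','blue','green','white']:
  for k,(s,c) in (('w2',(s2,c2)),('w1',(s1,c1))):
    print(col,k,[(b[0].round(1).tolist(),b[1].tolist()) for b in blobs(cmask(c,col)&(np.arange(384)<240)[:,None],40)])
E
```

```text
red w2 [([201.5, 21.6], [179, 0, 44, 36, 338]), ([49.3, 118.9], [37, 95, 25, 45, 433]), ([397.7, 204.7], [384, 191, 28, 29, 610])]
red w1 [([380.9, 114.1], [372, 97, 29, 37, 225]), ([93.7, 203.8], [81, 190, 27, 29, 570]), ([464.6, 223.2], [444, 203, 37, 37, 456])]
blue w2 [([402.8, 155.0], [391, 143, 25, 25, 486]), ([284.5, 189.4], [268, 179, 40, 35, 253]), ([203.9, 194.8], [182, 182, 40, 39, 297])]
blue w1 [([307.7, 127.2], [292, 110, 39, 39, 286]), ([84.9, 155.3], [74, 143, 23, 25, 451]), ([508.0, 184.6], [503, 171, 9, 27, 153]), ([385.0, 197.5], [375, 187, 32, 32, 203]), ([1.1, 198.6], [0, 189, 4, 19, 54])]
green w2 [([352.8, 207.3], [341, 195, 25, 26, 485])]
green w1 [([57.2, 205.0], [48, 194, 20, 23, 333])]
white w2 [([99.6, 71.5], [0, 0, 238, 179, 10163]), ([26.0, 66.7], [14, 61, 22, 12, 123]), ([358.4, 166.4], [328, 128, 86, 95, 1309]), ([357.5, 156.0], [347, 144, 23, 25, 425]), ([225.4, 161.0], [213, 156, 25, 14, 65]), ([238.6, 180.2], [236, 171, 7, 18, 70]), ([166.1, 184.2], [162, 174, 8, 24, 75]), ([313.9, 185.9], [311, 177, 6, 17, 55]), ([5.5, 207.4], [0, 192, 15, 28, 298])]
white w1 [([158.4, 28.4], [153, 0, 13, 50, 276]), ([181.1, 47.9], [0, 0, 332, 89, 1717]), ([467.6, 76.8], [443, 71, 55, 13, 119]), ([79.6, 164.0], [38, 128, 79, 74, 1705]), ([18.4, 138.2], [0, 134, 39, 9, 68]), ([45.8, 160.1], [38, 150, 16, 21, 260]), ([20.7, 180.5], [0, 159, 33, 51, 198]), ([478.0, 172.0], [463, 169, 41, 8, 196]), ([498.3, 203.7], [489, 170, 18, 70, 98]), ([430.4, 212.7], [422, 200, 16, 28, 198]), ([80.0, 215.4], [68, 203, 23, 17, 113]), ([117.7, 215.2], [111, 207, 12, 13, 43]), ([415.7, 212.0], [410, 206, 11, 12, 90]), ([403.2, 221.5], [399, 215, 10, 13, 46]), ([413.2, 228.4], [406, 219, 14, 21, 130]), ([424.9, 229.7], [420, 218, 10, 22, 120])]
```

```bash
python3 - <<'E'
from meas import *
s2,c2=load('w2'); s1,c1=load('w1')
for n,a,b in [('red',(397.7,204.7),(93.7,203.8)),('blue',(402.8,155),(84.9,155.3)),('green',(352.8,207.3),(57.2,205))]:
    P,e=tri([x if i==0 else x[0] for i,x in enumerate(ray(c2,a,s2))],[x if i==0 else x[0] for i,x in enumerate(ray(c1,b,s1))]); print(n,P,e)
for n,a in [('red',(397.7,204.7)),('blue',(402.8,155)),('green',(352.8,207.3)),('white',(357.5,156.0))]: print(n,plane(c2,a,.184,s2)[0])
for n,a in [('hexB',(570*.64,285*.64)),('hexA',(450*.64,170*.64)),('rejhex',(555*.64,160*.64)),('riser',(450*.64,300*.64)),('riser2',(400*.64,120*.64))]:
    print(n,hsv(c1)[int(a[1]),int(a[0])],c1['pixels'][int(a[1]),int(a[0])])
for n,a in [('ring1',(185*.64,280*.64)),('pock',(205*.64,290*.64)),('pock2',(245*.64,260*.64)),('donehex',(300*.64,270*.64)),('donehex3',(420*.64,270*.64)),('side',(480*.64,290*.64))]:
    print(n,hsv(c2)[int(a[1]),int(a[0])],c2['pixels'][int(a[1]),int(a[0])])
E
```

```text
red [ 0.4479 -0.1165  0.1794] 0.0002680494844480542
blue [ 0.5054 -0.1144  0.1791] 1.5005005264468789e-05
green [ 0.4457 -0.0603  0.1799] 4.136580415342817e-06
red [ 0.4495 -0.1139  0.184 ]
blue [ 0.5063 -0.1116  0.184 ]
green [ 0.4474 -0.0588  0.184 ]
white [ 0.5036 -0.0582  0.184 ]
hexB [ 94  10 178] [171 177 178]
hexA [ 99  14 182] [172 179 182]
rejhex [ 94  11 178] [170 177 178]
riser [ 10  10 158] [158 154 152]
riser2 [ 25  10 153] [153 152 147]
ring1 [170  19  80] [80 74 76]
pock [120   8  96] [93 93 96]
pock2 [  8   5 203] [203 200 199]
donehex [ 99  15 168] [158 165 168]
donehex3 [ 90   8 166] [161 166 166]
side [ 93  14 162] [153 161 162]
```

```bash
python3 - <<'E'
from meas import *
out=[]
for k in ('w1','w2'):
    s,c=load(k); p=cv2.GaussianBlur(c['pixels'],(0,0),1.0).astype(int); m=((p[...,2]-p[...,0])>3)&(p.max(2)>110)&(p.max(2)<215)
    m[240:]=0
    v=c['pixels'].copy(); v[m]=(255,0,255); out.append(v[70:240])
cv2.imwrite('pics/m1.png',cv2.cvtColor(cv2.resize(np.vstack(out),None,fx=1.5,fy=1.5),cv2.COLOR_RGB2BGR))
E
```

```text
(no output)
```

View pics/m1.png

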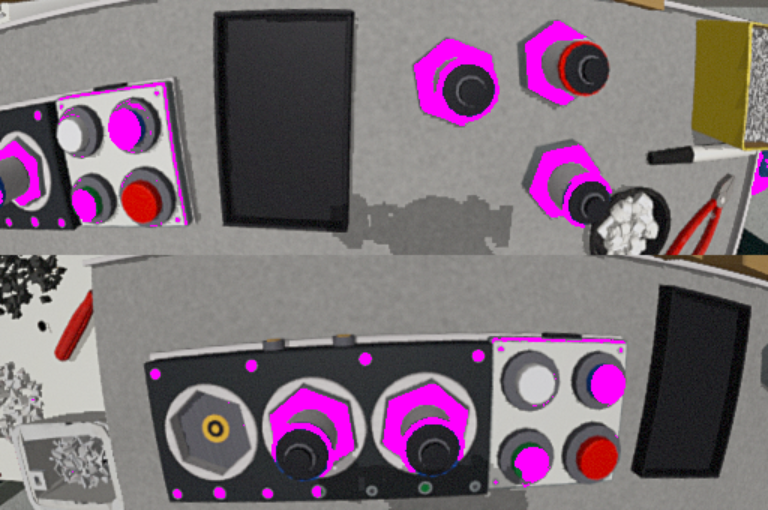

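```bash
python3 - <<'E'
from meas import *
s,c=load('w2'); g=cv2.cvtColor(cv2.GaussianBlur(c['pixels'],(0,0),.7),cv2.COLOR_RGB2GRAY)
S=hsv(c)[...,1]
for (u,v) in [(141,188),(205,175),(283,175)]:
    th=np.radians(np.arange(0,360,3)); pts=[]
    # ring outer edge: march outward from r=40 px inward until bright
    for t in th:
        rr=np.arange(46,20,-.25); x=u+rr*np.cos(t); y=v+rr*np.sin(t)
        val=cv2.remap(g,x.astype(np.float32)[None],y.astype(np.float32)[None],cv2.INTER_LINEAR)[0].astype(int)
        sa=cv2.remap(S,x.astype(np.float32)[None],y.astype(np.float32)[None],cv2.INTER_LINEAR)[0]
        k=np.where((val[:-6]<125)&(val[1:-5]>=125)&(val[6:]>165)&(sa[6:]<40))[0]
        if len(k): pts.append((x[k[-1]],y[k[-1]]))
    P=plane(c,pts,.174,s)[:,:2]; keep=np.ones(len(P),bool)
    for it in range(8):
        A=np.c_[2*P[keep],np.ones(keep.sum())]; sol=np.linalg.lstsq(A,(P[keep]**2).sum(1),rcond=None)[0]
        R=np.sqrt(sol[2]+sol[0]**2+sol[1]**2); e=np.abs(np.hypot(*(P-sol[:2]).T)-R); keep=e<max(.0012,np.median(e)*2)
    print(sol[:2],'R',R,keep.sum(),len(P),e[keep].std())
E
```

```text
[0.4656 0.1738] R 0.03709825033354981 120 120 9.171252783513075e-05
[0.4687 0.0956] R 0.037020760143619526 90 90 7.580972130516256e-05
[0.4715 0.0175] R 0.037061166832026426 99 99 8.580990919787918e-05
```

```bash
python3 - <<'E'
from meas import *
for k,seed in (('w1',(190,150)),('w2',(460,160))):
    s,c=load(k); g=cv2.cvtColor(cv2.GaussianBlur(c['pixels'],(0,0),1),cv2.COLOR_RGB2GRAY)
    m=(g<68).astype(np.uint8); n,l=cv2.connectedComponents(m); mm=(l==l[seed[1],seed[0]]).astype(np.uint8)
    mm=cv2.morphologyEx(mm,cv2.MORPH_OPEN,np.ones((5,5)))
    ct=max(cv2.findContours(mm,cv2.RETR_EXTERNAL,cv2.CHAIN_APPROX_NONE)[0],key=len)[:,0].astype(float)
    for z in (.16,):
        P=plane(c,ct,z,s)[:,:2].astype(np.float32); rc=cv2.minAreaRect(P*1000); print(k,z,rc, cv2.boxPoints(rc).round(0).tolist())
E
python3 mv.py 0.4715 0.0175 0.45 -90
```

```text
w1 0.16 ((499.9815979003906, -230.51397705078125), (99.81852722167969, 163.2480926513672), 87.54691314697266) [[416.0, -277.0], [579.0, -284.0], [584.0, -184.0], [421.0, -177.0]]
w2 0.16 ((501.23626708984375, -222.6846923828125), (112.248046875, 162.06533813476562), 87.60731506347656) [[418.0, -275.0], [580.0, -282.0], [585.0, -170.0], [423.0, -163.0]]
cur [0.48, 0.0499, 0.5, -180.005] -> ([0.017, 0.1, 0.0647], -0.5)
```

Request:
drive_tool([
  [0.017,0.05,0.0647],
  [0.017,0.1,0.0647],
  [0.017,0.1,0.0647],
  [0.017,0.1,0.0647],
  [0.017,0.1,0.0647],
  [0.017,0.1,0.0647],
  [0.017,0.1,0.0647],
  [0.017,0.1,0.0647],
  [0.017,0.1,0.0647],
  [0.017,0.1,0.0647],
], fingers=[-1,-1,-1,-1,-1,-1,-1,-1,-1,-1], turn=[-0.05,-0.1,-0.15,-0.2,-0.25,-0.3,-0.35,-0.4,-0.45,-0.5])

```text
clock: 4.05
position: [0.4714, 0.017, 0.4497]
tool_rot: [-90.0, -0.0, -89.8]
contact_force: [0.1, -0.2, 0.3]
width: 0.0853
```

```bash
python3 mv.py d 0.017 0.1 0.0647 -0.5; python3 - <<'E'
from look import *
s,c=save('wrist','w3'); print(s['position'],s['tool_rot'])
E
python3 mv.py 0.4715 0.0175 0.361 -90
```

```text
[0.4715, 0.0175, 0.45, -90.005]
[0.4714 0.017  0.4497] [-90.0005  -0.0097 -89.7511]
cur [0.4715, 0.0175, 0.45, -90.005] -> ([0.0, 0.178, 0.0], -0.0)
```

View pics/w3.png

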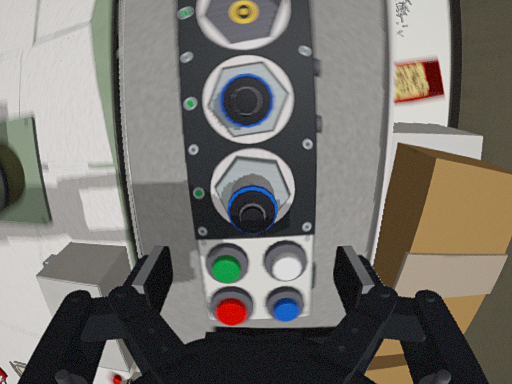

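Request:
drive_tool([
  [0,0.06,0],
  [0,0.12,0],
  [0,0.16,0],
  [0,0.178,0],
  [0,0.178,0],
  [0,0.178,0],
  [0,0.178,0],
  [0,0.178,0],
  [0,0.178,0],
  [0,0.178,0],
], fingers=[-1,-1,-1,-1,-1,1,1,1,1,1], turn=[0,0,0,0,0,0,0,0,0,0], grip_force=40)

```text
clock: 5.35
position: [0.4714, 0.0174, 0.3614]
tool_rot: [-90.0, -0.0, -90.0]
contact_force: [-2.3, -0.1, 5.6]
width: 0.035
```

```bash
python3 mv.py d 0 0.178 0 0; python3 - <<'E'
from look import *
print(r.state())
E
python3 mv.py 0.4715 0.0175 0.461 -90
```

```text
[0.4715, 0.0175, 0.361, -90.005]
{'clock': 5.35, 'joint_positions': array([  0.7183,  11.0275, 106.4737,  -0.0082,  62.46  ,   0.7305]), 'joint_vel': array([ 0.0463, -0.0637, -0.0143, -0.0012,  0.0748,  0.0754]), 'joint_torque': array([  0.0149, -29.7029, -20.5763,   0.0137,  -0.5819,  -0.0054]), 'position': array([0.4714, 0.0174, 0.3614]), 'tool_rot': array([-89.9611,  -0.0068, -90.0084]), 'contact_force': array([-2.2606, -0.0655,  5.5994]), 'moment': array([0.0011, 0.2619, 0.0613]), 'width': 0.035025655848369815}
cur [0.4715, 0.0175, 0.361, -90.005] -> ([0.0, -0.2, 0.0], -0.0)
```

Request:
drive_tool([
  [0,-0.01,0],
  [0,-0.03,0],
  [0,-0.06,0],
  [0,-0.12,0],
  [0,-0.2,0],
  [0.05,-0.22,0],
  [0.1,-0.22,0],
  [0.15,-0.22,0],
  [0.2,-0.22,0],
  [0.2,-0.22,0],
], fingers=[1,1,1,1,1,1,1,1,1,1], turn=[0,0,0,0,0,0.05,0.1,0.15,0.2,0.2])

```text
clock: 6.6
position: [0.4713, -0.0837, 0.4714]
tool_rot: [-90.0, 0.0, -126.1]
contact_force: [0.5, -0.9, -3.6]
width: 0.0352
```

```bash
python3 mv.py d 0.2 -0.22 0 0.2; python3 - <<'E'
from look import *
s,c=save('wrist','w4'); print(s['position'],s['tool_rot'],s['contact_force'],s['width'])
E
python3 mv.py 0.540 -0.232 0.461 -180;python3 mv.py 0.540 -0.232 0.351 -180
```

```text
[0.4715, -0.0825, 0.471, -126.005]
[ 0.4713 -0.0837  0.4714] [ -89.9511    0.0095 -126.1042] [ 0.468  -0.9253 -3.5899] 0.03517902347648601
cur [0.4715, -0.0825, 0.471, -126.005] -> ([0.1613, 0.02, 0.2866], 0.3)
cur [0.4715, -0.0825, 0.471, -126.005] -> ([0.1613, 0.24, 0.2866], 0.3)
```

View pics/w4.png

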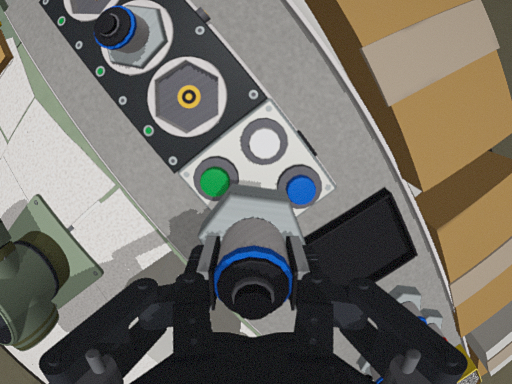

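Request:
drive_tool([
  [0.05,0,0.08],
  [0.1,0.01,0.17],
  [0.1613,0.02,0.2866],
  [0.1613,0.02,0.2866],
  [0.1613,0.02,0.2866],
  [0.1613,0.02,0.2866],
  [0.1613,0.1,0.2866],
  [0.1613,0.16,0.2866],
  [0.1613,0.22,0.2866],
  [0.1613,0.22,0.2866],
], fingers=[1,1,1,1,1,1,1,1,1,1], turn=[0.05,0.1,0.15,0.2,0.25,0.3,0.3,0.3,0.3,0.3])

```text
clock: 7.9
position: [0.5397, -0.231, 0.3587]
tool_rot: [-90.2, -0.3, -179.9]
contact_force: [-0.8, 1.1, -2.2]
width: 0.0347
```

```bash
python3 mv.py d 0.1613 0.22 0.2866 0.3; python3 - <<'E'
from look import *
s,c=save('wrist','w5'); print(s['position'],s['tool_rot'],s['contact_force'],s['width'])
E
python3 mv.py 0.540 -0.232 0.346 -180;python3 mv.py 0.540 -0.232 0.46 -180
```

```text
[0.54, -0.232, 0.361, -180.005]
[ 0.5397 -0.231   0.3587] [ -90.156    -0.2953 -179.8851] [-0.7729  1.1047 -2.1721] 0.03467175248644981
cur [0.54, -0.232, 0.361, -180.005] -> ([-0.0, 0.03, 0.0], -0.0)
cur [0.54, -0.232, 0.361, -180.005] -> ([-0.0, -0.198, 0.0], -0.0)
```

View pics/w5.png

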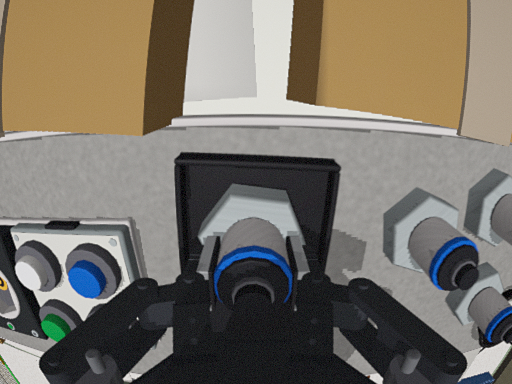

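Request:
drive_tool([
  [0,0.015,0],
  [0,0.03,0],
  [0,0.03,0],
  [0,0.03,0],
  [0,0.03,0],
  [0,0.03,0],
  [0,0.0,0],
  [0,-0.07,0],
  [0,-0.15,0],
  [0,-0.2,0],
], fingers=[1,1,1,1,-1,-1,-1,-1,-1,-1], turn=[0,0,0,0,0,0,0,0,0,0])

```text
clock: 9.2
position: [0.5399, -0.232, 0.4645]
tool_rot: [-89.9, 0.2, 180.0]
contact_force: [0.1, -0.1, -0.5]
width: 0.0851
```

```bash
python3 mv.py d 0 -0.2 0 0; python3 - <<'E'
from look import *
s,c=save('wrist','w6'); print(s['position'],s['tool_rot'],s['contact_force'],s['width'])
E
python3 mv.py 0.4687 0.0956 0.461 -90
```

```text
[0.54, -0.232, 0.461, -180.005]
[ 0.5399 -0.232   0.4645] [-89.8816   0.2492 179.9954] [ 0.065  -0.1276 -0.5459] 0.08512734257108127
cur [0.54, -0.232, 0.461, -180.005] -> ([0.1426, -0.0, -0.6551], -0.5)
```

View pics/w6.png

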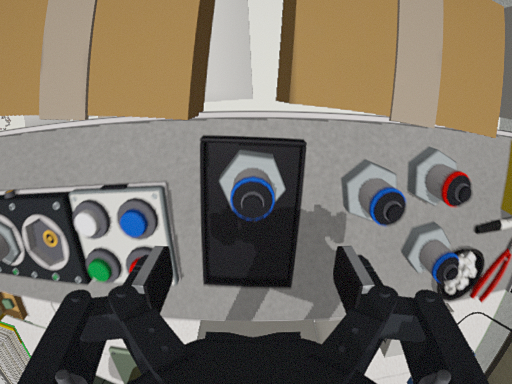

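Request:
drive_tool([
  [0.03,0,-0.12],
  [0.06,0,-0.24],
  [0.09,0,-0.36],
  [0.12,0,-0.48],
  [0.1426,0,-0.6],
  [0.1426,0,-0.6551],
  [0.1426,0,-0.6551],
  [0.1426,0,-0.6551],
  [0.1426,0.05,-0.6551],
  [0.1426,0.1,-0.6551],
], fingers=[-1,-1,-1,-1,-1,-1,-1,-1,-1,-1], turn=[-0.05,-0.1,-0.15,-0.2,-0.25,-0.3,-0.35,-0.4,-0.45,-0.5])

```text
clock: 10.5
position: [0.4685, 0.0955, 0.4106]
tool_rot: [-89.9, 0.0, -89.7]
contact_force: [0.4, 0.5, 0.3]
width: 0.0855
```

```bash
python3 mv.py d 0.1426 0.1 -0.6551 -0.5; python3 - <<'E'
from look import *
s,c=save('wrist','w7'); print(s['position'],s['tool_rot'],s['contact_force'],s['width'])
E
python3 mv.py 0.4687 0.0956 0.361 -90
```

```text
[0.4687, 0.0956, 0.411, -90.005]
[0.4685 0.0955 0.4106] [-89.9035   0.0091 -89.7   ] [0.3799 0.4674 0.3445] 0.08549695752052773
cur [0.4687, 0.0956, 0.411, -90.005] -> ([-0.0, 0.1, -0.0], -0.0)
```

View pics/w7.png

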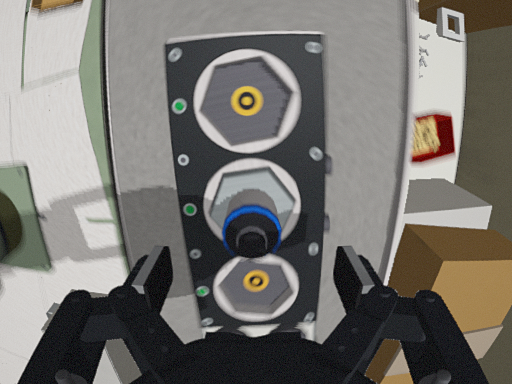

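Nest 1's empty pocket is nearly straight under the camera at (246,100), nest 3 at (256,281), and done_2's cap is centred between the fingers at (250,232). I'll descend and grip it.

Request:
drive_tool([
  [0,0.05,0],
  [0,0.09,0],
  [0,0.1,0],
  [0,0.1,0],
  [0,0.1,0],
  [0,0.1,0],
  [0,0.1,0],
  [0,0.1,0],
  [0,0.09,0],
  [0,0.06,0],
], fingers=[-1,-1,-1,-1,1,1,1,1,1,1], turn=[0,0,0,0,0,0,0,0,0,0])

```text
clock: 11.8
position: [0.4684, 0.0954, 0.3802]
tool_rot: [-90.2, -0.0, -90.0]
contact_force: [0.6, -0.4, -2.3]
width: 0.0352
```

```bash
python3 mv.py d 0 0.06 0 0; python3 - <<'E'
from look import *
s=r.state(); print(s['position'],s['contact_force'],s['width'])
E
python3 mv.py 0.460 -0.229 0.471 -180; python3 mv.py 0.460 -0.229 0.381 -180; python3 mv.py 0.4687 0.0956 0.471 -90
```

```text
[0.4687, 0.0956, 0.381, -90.005]
[0.4684 0.0954 0.3802] [ 0.5525 -0.4103 -2.3408] 0.035234483515687344
cur [0.4687, 0.0956, 0.381, -90.005] -> ([0.6492, -0.18, -0.0174], 0.5)
cur [0.4687, 0.0956, 0.381, -90.005] -> ([0.6492, 0.0, -0.0174], 0.5)
cur [0.4687, 0.0956, 0.381, -90.005] -> ([-0.0, -0.18, -0.0], -0.0)
```

Request:
drive_tool([
  [0,-0.1,0],
  [0.02,-0.18,0],
  [0.12,-0.18,-0.003],
  [0.24,-0.18,-0.006],
  [0.36,-0.18,-0.01],
  [0.48,-0.18,-0.013],
  [0.59,-0.18,-0.0174],
  [0.6492,-0.18,-0.0174],
  [0.6492,-0.12,-0.0174],
  [0.6492,-0.02,-0.0174],
], fingers=[1,1,1,1,1,1,1,1,1,1], turn=[0,0.055,0.11,0.166,0.222,0.277,0.333,0.388,0.444,0.5])

```text
clock: 13.05
position: [0.4603, -0.2301, 0.3919]
tool_rot: [-89.8, 0.3, 179.6]
contact_force: [0.6, 0.3, -3.9]
width: 0.0351
```

```bash
python3 mv.py d 0.6492 -0.02 -0.0174 0.5; python3 - <<'E'
from look import *
s,c=save('wrist','w8'); print(s['position'],s['tool_rot'],s['contact_force'],s['width'])
E
python3 mv.py 0.460 -0.229 0.346 -180;python3 mv.py 0.460 -0.229 0.46 -180
```

```text
[0.46, -0.229, 0.391, -180.005]
[ 0.4603 -0.2301  0.3919] [-89.8457   0.2969 179.5851] [ 0.5524  0.2605 -3.9246] 0.03510417195136464
cur [0.46, -0.229, 0.391, -180.005] -> ([-0.0, 0.09, -0.0], -0.0)
cur [0.46, -0.229, 0.391, -180.005] -> ([-0.0, -0.138, -0.0], -0.0)
```

View pics/w8.png

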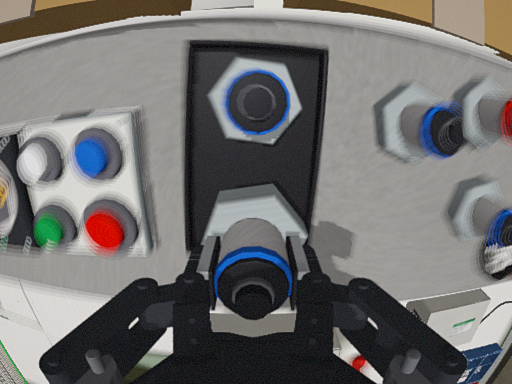

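Done_3 stands at (256,100) in the tray, and the held done_2 is over the near half. I'll lower and release it.

Request:
drive_tool([
  [0,0.05,0],
  [0,0.08,0],
  [0,0.09,0],
  [0,0.09,0],
  [0,0.09,0],
  [0,0.09,0],
  [0,0.09,0],
  [0,0.06,0],
  [0,-0.06,0],
  [0,-0.18,0],
], fingers=[1,1,1,1,1,-1,-1,-1,-1,-1], turn=[0,0,0,0,0,0,0,0,0,0])

```text
clock: 14.35
position: [0.4597, -0.229, 0.4833]
tool_rot: [-90.0, 0.0, 180.0]
contact_force: [0.9, -0.6, -0.3]
width: 0.0857
```

```bash
python3 mv.py d 0 -0.18 0 0; python3 - <<'E'
from look import *
s,c=save('wrist','w9'); print(s['position'],s['tool_rot'],s['contact_force'],s['width'])
E
python3 mv.py 0.46 -0.36 0.48 -180
```

```text
[0.46, -0.229, 0.481, -180.005]
[ 0.4597 -0.229   0.4833] [-89.9752   0.0334 179.9953] [ 0.8832 -0.5764 -0.2908] 0.08571299867271732
cur [0.46, -0.229, 0.481, -180.005] -> ([-0.0, 0.002, 0.262], -0.0)
```

View pics/w9.png

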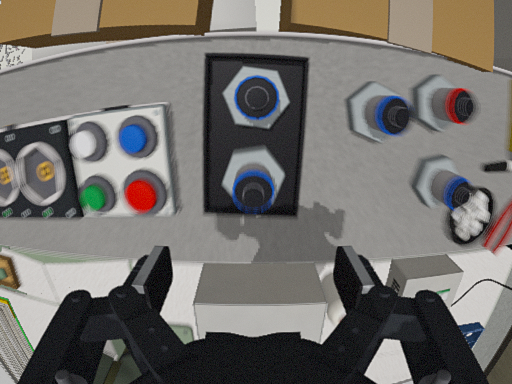

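Request:
drive_tool([
  [0,0,0.12],
  [0,0,0.24],
  [0,0,0.34],
  [0,0,0.34],
  [0,0,0.34],
  [0,0,0.34],
  [0,0,0.34],
  [0,0,0.34],
  [0,0,0.34],
  [0,0,0.34],
], fingers=[-1,-1,-1,-1,-1,-1,-1,-1,-1,-1], turn=[0,0,0,0,0,0,0,0,0,0])

```text
clock: 15.65
position: [0.4599, -0.399, 0.4808]
tool_rot: [-90.0, 0.0, -180.0]
contact_force: [0.5, 0.3, 0.0]
width: 0.0854
```

```bash
python3 mv.py d 0 0 0.34 0; python3 - <<'E'
from meas import *
s,c=save('wrist','w10'); print(s['position'],s['tool_rot'],s['contact_force'],s['width'])
p=cv2.GaussianBlur(c['pixels'],(0,0),1.0).astype(int); m=((p[...,2]-p[...,0])>3)&(p.max(2)>110)&(p.max(2)<215)
v=c['pixels'].copy(); v[m]=(255,0,255)
cv2.imwrite('pics/w10m.png',cv2.cvtColor(np.hstack([v[:260,120:512],c['pixels'][:260,120:512]]),cv2.COLOR_RGB2BGR))
E
```

```text
[0.46, -0.399, 0.481, -180.005]
[ 0.4599 -0.399   0.4808] [ -89.9947    0.002  -179.9961] [0.4945 0.2797 0.0313] 0.0854276579116361
```

View pics/w10m.png

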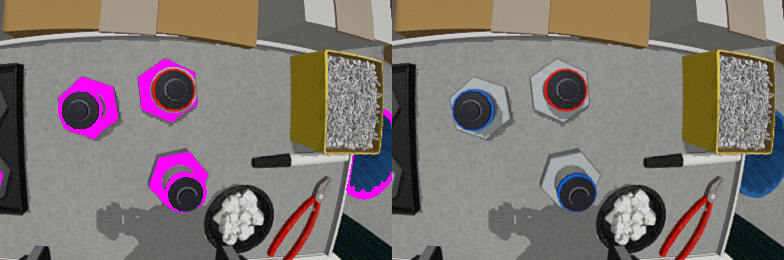

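```bash
cat >> meas.py <<'E'
def hexmask(c):
    p=cv2.GaussianBlur(c['pixels'],(0,0),1.0).astype(int); return (((p[...,2]-p[...,0])>3)&(p.max(2)>110)&(p.max(2)<215)).astype(np.uint8)
def hexobj(c,s,uv,z,rad=45):
    m=hexmask(c); y,x=np.ogrid[:384,:512]; m[(x-uv[0])**2+(y-uv[1])**2>rad**2]=0
    m=cv2.morphologyEx(m,cv2.MORPH_OPEN,np.ones((3,3)))
    n,l,st,_=cv2.connectedComponentsWithStats(m); k=1+np.argmax(st[1:,4]); ct=cv2.findContours((l==k).astype(np.uint8),cv2.RETR_EXTERNAL,cv2.CHAIN_APPROX_NONE)[0]
    h=cv2.convexHull(max(ct,key=len))[:,0].astype(float); return h,hexfit(plane(c,h,z,s)[:,:2])
def blobc(c,s,uv,z,rad=24):
    "centroid of dark cap + band"
    p=cv2.GaussianBlur(c['pixels'],(0,0),.8); g=p.max(2); m=((g<75)|cmask(c,'blue')).astype(np.uint8)
    y,x=np.ogrid[:384,:512]; m[(x-uv[0])**2+(y-uv[1])**2>rad**2]=0
    m=cv2.morphologyEx(m,cv2.MORPH_OPEN,np.ones((5,5)))
    ct=max(cv2.findContours(m,cv2.RETR_EXTERNAL,cv2.CHAIN_APPROX_NONE)[0],key=len); (u,v),R=cv2.minEnclosingCircle(ct)
    return (u,v),R,plane(c,(u,v),z,s)[0]
E
python3 - <<'E'
from meas import *
s,c=load('w10')
for n,uv,cap in (('A',(209,107),(200,110)),('B',(298,180),(305,194))):
    h,f=hexobj(c,s,uv,.162); print(n,f); print(blobc(c,s,cap,.205))
s1,c1=load('w6')
for n,cap in (('A',(388,206)),):
    b1=blobc(c1,s1,cap,.205,22); b0=blobc(c,s,(200,110),.205); a=ray(c1,b1[0],s1); b=ray(c,b0[0],s); print(b1,tri((a[0],a[1][0]),(b[0],b[1][0])))
E
```

```text
A (array([ 0.5302, -0.3547]), np.float64(9.897913731391348), np.float64(0.05489835715957276), np.float64(0.0006586042712485677))
((200.9213409423828, 110.58426666259766), 20.244382858276367, array([ 0.5296, -0.356 ,  0.205 ]))
B (array([ 0.4561, -0.4467]), np.float64(-14.12351837219452), np.float64(0.055930606049578856), np.float64(0.0007175461961124612))
((304.69073486328125, 192.77426147460938), 19.891511917114258, array([ 0.4579, -0.4447,  0.205 ]))
((386.0909118652344, 206.09091186523438), 18.7452392578125, array([ 0.5317, -0.3513,  0.205 ])) (array([ 0.5292, -0.3548,  0.1984]), np.float64(0.000185638495736581))
```

```bash
python3 - <<'E'
import cv2,numpy as np
i=cv2.imread('pics/w7.png'); j=cv2.imread('pics/w4.png')
a=cv2.resize(i[40:160,180:320],None,fx=5,fy=5,interpolation=cv2.INTER_CUBIC); cv2.imwrite('pics/n1.png',a)
a=cv2.resize(j[45:145,130:250],None,fx=5,fy=5,interpolation=cv2.INTER_CUBIC); cv2.imwrite('pics/n3.png',a)
E
```

```text
(no output)
```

View pics/n1.png

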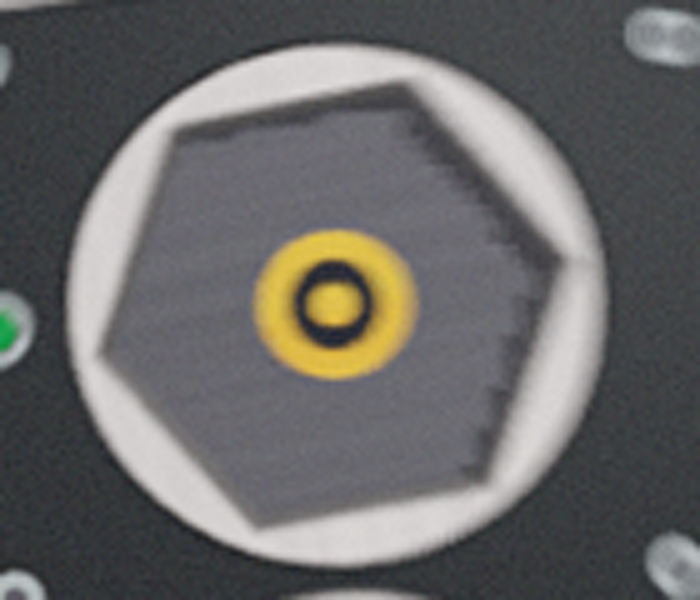

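View pics/n3.png

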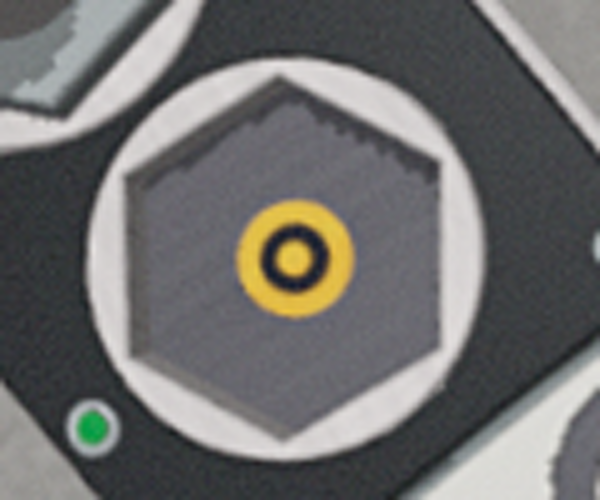

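```bash
cat >> meas.py <<'E'
def nestfit(c,s,uv,rad=46,z=.174):
    g=cv2.cvtColor(c['pixels'],cv2.COLOR_RGB2GRAY); x0,y0=int(uv[0]-rad),int(uv[1]-rad)
    G=cv2.resize(g[y0:y0+2*rad,x0:x0+2*rad],None,fx=6,fy=6,interpolation=cv2.INTER_CUBIC); G=cv2.GaussianBlur(G,(0,0),4)
    m=(G<150).astype(np.uint8); hh=cv2.findContours(m,cv2.RETR_CCOMP,cv2.CHAIN_APPROX_NONE)[0]
    best=None
    ctr=np.array([(uv[0]-x0)*6.,(uv[1]-y0)*6.])
    for h in hh:
        q=cv2.convexHull(h)
        if cv2.pointPolygonTest(q,tuple(ctr),False)>0 and 3000<cv2.contourArea(q):
            P=plane(c,(q[:,0]+.5)/6-.5+[x0,y0],z,s)[:,:2]; f=hexfit(P)
            if .05<f[2]<.067 and (best is None or abs(f[2]-.0585)<abs(best[2]-.0585)): best=f
    return best
E
python3 - <<'E'
from meas import *
s,c=load('w7'); print('n1 w7',nestfit(c,s,(246,100))); print('n3 w7',nestfit(c,s,(256,281)))
s,c=load('w4'); print('n3 w4',nestfit(c,s,(188,97)))
s,c=load('w2'); print('n1 w2',nestfit(c,s,(143,187)))
s,c=load('w3'); print('n1 w3',nestfit(c,s,(243,12)))
E
```

```text
n1 w7 (array([0.4642, 0.1735]), np.float64(11.562418477076868), np.float64(0.05791517664278576), np.float64(0.0008533084937513505))
n3 w7 None
n3 w4 (array([0.4714, 0.0183]), np.float64(-6.671302497368811), np.float64(0.05871695958202987), np.float64(0.0008939479129830392))
n1 w2 (array([0.4656, 0.174 ]), np.float64(10.507213421334777), np.float64(0.059056100846620295), np.float64(0.000873109053374617))Traceback (most recent call last):
  File "<stdin>", line 5, in <module>
  File "meas.py", line 39, in nestfit
    G=cv2.resize(g[y0:y0+2*rad,x0:x0+2*rad],None,fx=6,fy=6,interpolation=cv2.INTER_CUBIC); G=cv2.GaussianBlur(G,(0,0),4)
cv2.error: OpenCV(4.12.0) /io/opencv/modules/imgproc/src/resize.cpp:4208: error: (-215:Assertion failed) !ssize.empty() in function 'resize'
```

```bash
python3 mv.py 0.5299 -0.355 0.441 -90; python3 - <<'E'
from meas import *
s,c=load('w10'); print(plane(c,(359,218),.15,s), plane(c,(293,90),.205,s))
E
```

```text
cur [0.46, -0.399, 0.481, -180.005] -> ([-0.1398, 0.08, -0.088], -0.5)
[[ 0.4081 -0.5217  0.15  ]] [[ 0.5465 -0.4316  0.205 ]]
```

Request:
drive_tool([
  [-0.05,0,-0.03],
  [-0.1,0.0,-0.06],
  [-0.1398,0,-0.088],
  [-0.1398,0,-0.088],
  [-0.1398,0,-0.088],
  [-0.1398,0,-0.088],
  [-0.1398,0.04,-0.088],
  [-0.1398,0.08,-0.088],
  [-0.1398,0.08,-0.088],
  [-0.1398,0.08,-0.088],
], fingers=[-1,-1,-1,-1,-1,-1,-1,-1,-1,-1], turn=[-0.055,-0.11,-0.166,-0.222,-0.277,-0.333,-0.388,-0.444,-0.5,-0.5])

```text
clock: 16.95
position: [0.5299, -0.3552, 0.4405]
tool_rot: [-90.0, 0.0, -90.1]
contact_force: [0.9, -0.5, -0.1]
width: 0.0852
```

```bash
python3 mv.py d -0.1398 0.08 -0.088 -0.5; python3 - <<'E'
from look import *
s,c=save('wrist','w11'); print(s['position'],s['tool_rot'],s['contact_force'],s['width'])
E
python3 mv.py 0.5299 -0.355 0.341 -90
```

```text
[0.5299, -0.355, 0.441, -90.005]
[ 0.5299 -0.3552  0.4405] [-90.0144   0.009  -90.1294] [ 0.9397 -0.5412 -0.1106] 0.08521287587076581
cur [0.5299, -0.355, 0.441, -90.005] -> ([-0.0, 0.2, 0.0], -0.0)
```

View pics/w11.png

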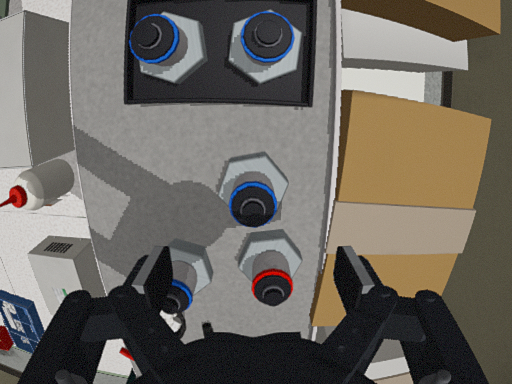

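Request:
drive_tool([
  [0,0.08,0],
  [0,0.15,0],
  [0,0.19,0],
  [0,0.2,0],
  [0,0.2,0],
  [0,0.2,0],
  [0,0.2,0],
  [0,0.2,0],
  [0,0.2,0],
  [0,0.2,0],
], fingers=[-1,-1,-1,-1,-1,1,1,1,1,1], turn=[0,0,0,0,0,0,0,0,0,0])

```text
clock: 18.25
position: [0.5297, -0.3552, 0.3415]
tool_rot: [-90.0, -0.0, -90.0]
contact_force: [-1.8, -0.3, 4.8]
width: 0.035
```

```bash
python3 mv.py d 0 0.2 0 0; python3 - <<'E'
from look import *
s,c=save('wrist','w12'); print(s['position'],s['tool_rot'],s['contact_force'],s['width'])
E
python3 mv.py 0.5299 -0.355 0.461 -90; python3 mv.py 0.4648 0.1737 0.471 -88.8
```

```text
[0.5299, -0.355, 0.341, -90.005]
[ 0.5297 -0.3552  0.3415] [-89.9676  -0.0411 -90.0086] [-1.8043 -0.3406  4.7937] 0.035006540890179974
cur [0.5299, -0.355, 0.341, -90.005] -> ([-0.0, -0.24, 0.0], -0.0)
cur [0.5299, -0.355, 0.341, -90.005] -> ([-1.0574, -0.26, -0.1303], -0.0067)
```

View pics/w12.png

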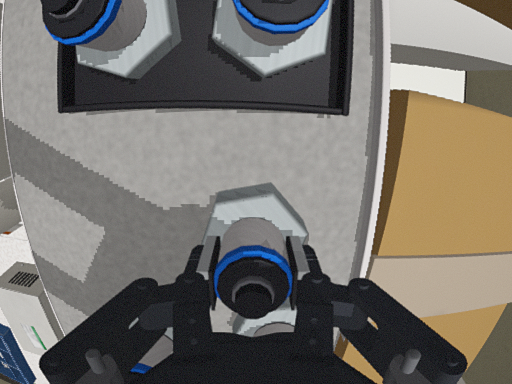

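Request:
drive_tool([
  [0,-0.02,0],
  [0,-0.1,0],
  [0,-0.2,0],
  [-0.1,-0.26,-0.02],
  [-0.2,-0.26,-0.03],
  [-0.3,-0.26,-0.05],
  [-0.4,-0.26,-0.06],
  [-0.5,-0.26,-0.07],
  [-0.6,-0.26,-0.08],
  [-0.7,-0.26,-0.09],
], fingers=[1,1,1,1,1,1,1,1,1,1], turn=[0,0,0,0,0,0,0,0,0,0])

```text
clock: 19.55
position: [0.4844, -0.0035, 0.4703]
tool_rot: [-90.0, 0.0, -90.0]
contact_force: [1.0, 1.0, -3.2]
width: 0.0354
```

```bash
python3 mv.py d -0.7 -0.26 -0.09 0; python3 - <<'E'
from look import *
s,c=save('wrist','w13'); print(s['position'],s['tool_rot'],s['contact_force'],s['width'])
E
 python3 mv.py 0.4648 0.1737 0.441 -90
```

```text
[0.4849, -0.005, 0.471, -90.005]
[ 0.4844 -0.0035  0.4703] [-90.0424   0.0188 -90.0156] [ 0.9711  0.9595 -3.1541] 0.03539660576768413
cur [0.4849, -0.005, 0.471, -90.005] -> ([-0.3574, 0.06, -0.0403], -0.0)
```

View pics/w13.png

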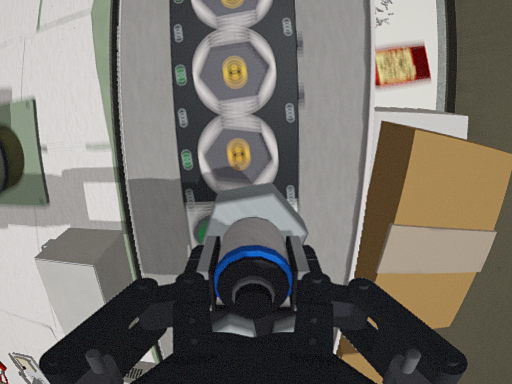

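```bash
python3 mv.py 0.4687 0.0956 0.451 -90
```

```text
cur [0.4849, -0.005, 0.471, -90.005] -> ([-0.2012, 0.04, -0.0324], -0.0)
```

Request:
drive_tool([
  [-0.1,0,-0.02],
  [-0.17,0.02,-0.03],
  [-0.2,0.04,-0.0324],
  [-0.2,0.04,-0.0324],
  [-0.2,0.04,-0.0324],
  [-0.2,0.04,-0.0324],
  [-0.2,0.04,-0.0324],
  [-0.2,0.04,-0.0324],
  [-0.2,0.04,-0.0324],
  [-0.2,0.04,-0.0324],
], fingers=[1,1,1,1,1,1,1,1,1,1], turn=[0,0,0,0,0,0,0,0,0,0])

```text
clock: 20.85
position: [0.4687, 0.0949, 0.4507]
tool_rot: [-90.0, -0.0, -90.0]
contact_force: [-0.2, -0.4, -4.0]
width: 0.0349
```

```bash
python3 mv.py d -0.2 0.04 -0.0324 0; python3 - <<'E'
from meas import *
s,c=save('wrist','w14'); print(s['position'],s['tool_rot'],s['contact_force'],s['width'])
print(nestfit(c,s,(246,115)))
m=hexmask(c); v=c['pixels'].copy(); v[m>0]=(255,0,255)
cv2.imwrite('pics/w14m.png',cv2.cvtColor(np.hstack([v[30:340,130:380],c['pixels'][30:340,130:380]]),cv2.COLOR_RGB2BGR))
E
```

```text
[0.4687, 0.095, 0.451, -90.005]
[0.4687 0.0949 0.4507] [-89.9957  -0.0025 -90.005 ] [-0.1612 -0.4163 -4.0442] 0.03485269606663842
(array([0.4657, 0.1723]), np.float64(9.601258919904899), np.float64(0.05744471171391652), np.float64(0.000791181846833409))
```

View pics/w14m.png

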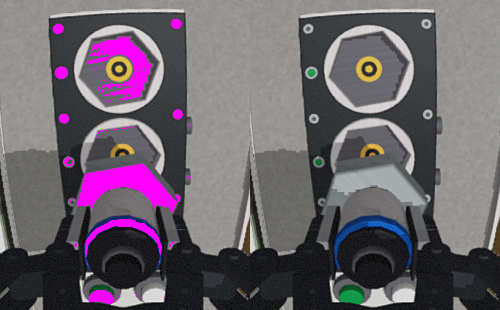

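```bash
cat >> meas.py <<'E'
def nestlines(c,s,C0,a0,z=.174,thr=None,rin=.022,rout=.0345):
    """rays from centre C0 in the plane outwards; find dark->bright rim edge; fit 6 lines. returns centre, angle, af"""
    g=cv2.GaussianBlur(cv2.cvtColor(c['pixels'],cv2.COLOR_RGB2GRAY),(0,0),.6).astype(np.float32)
    C=np.array(C0,float)
    for it in range(2):
        N=[];A=[];B=[];angs=[];offs=[]
        for k in range(6):
            na=np.radians(a0+30+60*k); n=np.array([np.cos(na),np.sin(na)]); t=np.array([-n[1],n[0]]); pts=[]
            for q in np.linspace(-.011,.011,23):
                d=np.arange(rin,rout,.0001); P=C+q*t+d[:,None]*n; uv=proj(c,np.c_[P,np.full(len(P),z)],s).astype(np.float32)
                val=cv2.remap(g,uv[:,0][None],uv[:,1][None],cv2.INTER_LINEAR)[0]
                gr=val[10:]-val[:-10]; i=np.argmax(gr)
                if gr[i]>25: pts.append(P[i+5])
            if len(pts)<10: continue
            pts=np.array(pts)
            for _ in range(3):
                vx,vy,x,y=cv2.fitLine((pts*1000).astype(np.float32),cv2.DIST_HUBER,0,.01,.01).ravel(); ln=np.array([-vy,vx]); 
                if ln@n<0: ln=-ln
                e=np.abs((pts*1000-[x,y])@ln); 
                if (e<.5).sum()>8: pts=pts[e<.5]
            a=np.degrees(np.arctan2(ln[1],ln[0]))-30-60*k; a=(a-a0+180)%360-180+a0; angs.append(a); A.append(ln); B.append(ln@np.array([x,y])/1000)
        A=np.array(A);B=np.array(B)
        sol=np.linalg.lstsq(np.c_[A,np.ones(len(A))],B,rcond=None)[0]; C=sol[:2]; a0=np.median(angs)
    return C,a0,2*sol[2],np.round(angs,2),np.round((A@C+sol[2]-B)*1000,2)
E
python3 - <<'E'
from meas import *
for k in ('w14','w2','w7'):
    s,c=load(k); print(k,nestlines(c,s,(.4657,.173),10.5))
for k in ('w4','w9','w8'):
    s,c=load(k); print(k,'n3',nestlines(c,s,(.4715,.018),-6.7))
E
```

```text
w14 (array([0.4657, 0.1736]), np.float32(10.634834), np.float64(0.05878294799434297), array([10.53, 11.21, 10.74, 10.87, 10.05,  9.99], dtype=float32), array([-0.02,  0.01, -0.04,  0.06, -0.07,  0.04]))
w2 (array([0.4655, 0.1738]), np.float32(10.301804), np.float64(0.058496230591121856), array([10.58, 10.68,  9.63,  9.85, 10.03, 10.57], dtype=float32), array([-0.05,  0.05, -0.04,  0.04, -0.04,  0.04]))
w7 (array([0.4639, 0.1735]), np.float32(11.503441), np.float64(0.0574575543810969), array([11.82, 11.59, 11.05, 11.04, 11.41, 12.04], dtype=float32), array([ 0.08, -0.31,  0.22,  0.09, -0.31,  0.22]))
w4 n3 (array([0.4712, 0.0182]), np.float32(-6.5311384), np.float64(0.05874295194889714), array([-6.4 , -6.43, -8.04, -6.22, -6.71, -6.63], dtype=float32), array([-0.03,  0.04, -0.03, -0.  ,  0.02, -0.  ]))
  return _methods._mean(a, axis=axis, dtype=dtype,
  ret = ret.dtype.type(ret / rcount)
Traceback (most recent call last):
  File "meas.py", line 72, in nestlines
    return C,a0,2*sol[2],np.round(angs,2),np.round((A@C+sol[2]-B)*1000,2)
                  ~~~^^^
IndexError: index 2 is out of bounds for axis 0 with size 2
```

```bash
python3 - <<'E'
import cv2,numpy as np
i=cv2.imread('pics/w14.png')
a=cv2.resize(i[170:270,190:330],None,fx=5,fy=5,interpolation=cv2.INTER_CUBIC); cv2.imwrite('pics/h14.png',a)
E
```

```text
(no output)
```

View pics/h14.png

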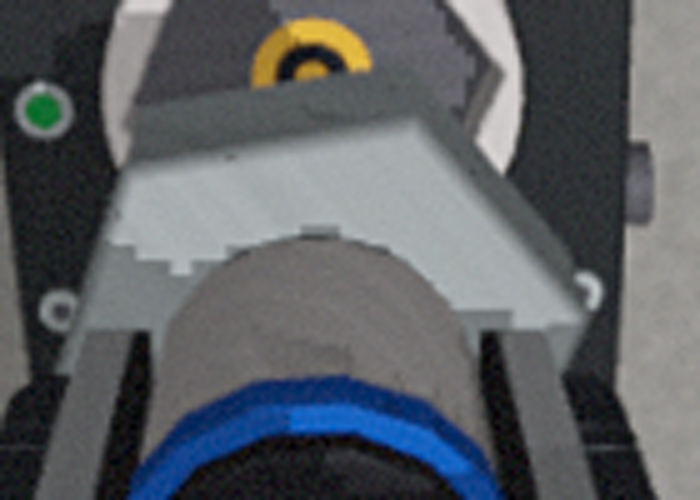

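```bash
python3 - <<'E'
from meas import *
s,c=load('w14')
uv=np.array([(128,178),(412,121),(588,312)])/5+[190,170]-.4
P=plane(c,uv,.4507-.179,s); print(P)
for a,b in ((0,1),(1,2)):
    d=P[b]-P[a]; print(np.hypot(*d[:2])*1000,(np.degrees(np.arctan2(d[1],d[0])))%60)
TC=s['position'][:2]
for p in P: d=p[:2]-TC; print(np.hypot(*d)*1000,np.degrees(np.arctan2(d[1],d[0]))%60)
# least squares hexagon: center & angle from 3 vertices  R=32.33
from scipy.optimize import least_squares
f=lambda q: np.concatenate([P[i,:2]-(q[:2]+.0323*np.array([np.cos(q[2]+k*np.pi/3),np.sin(q[2]+k*np.pi/3)])) for i,k in ((0,2),(1,1),(2,0))])
o=least_squares(f,[*TC,np.radians(10)],x_scale=[.01,.01,.1]); print(o.x[:2]-TC,np.degrees(o.x[2]),o.fun*1000)
E
```

```text
[[0.4487 0.1189 0.2717]
 [0.4792 0.1254 0.2717]
 [0.4998 0.1025 0.2717]]
31.266416107796914 12.040424405323837
30.827433907148308 11.89498645633072
31.248765021238178 9.774840781338241
32.32180923989937 10.880849690643288
32.083220027304506 13.687822732228662
[0.0006 0.0002] 12.10847073349596 [ 1.0261 -0.1698  0.0233 -0.4229 -1.0495  0.5927]
```

```bash
python3 mv.py 0.4652 0.1737 0.366 -91.5;python3 mv.py 0.4652 0.1737 0.401 -91.5
```

```text
cur [0.4687, 0.095, 0.451, -90.005] -> ([-0.1574, 0.17, -0.0071], 0.0083)
cur [0.4687, 0.095, 0.451, -90.005] -> ([-0.1574, 0.1, -0.0071], 0.0083)
```

Request:
drive_tool([
  [-0.08,0,-0.003],
  [-0.1574,0,-0.0071],
  [-0.1574,0.06,-0.0071],
  [-0.1574,0.1,-0.0071],
  [-0.1574,0.12,-0.0071],
  [-0.1574,0.135,-0.0071],
  [-0.1574,0.145,-0.0071],
  [-0.1574,0.155,-0.0071],
  [-0.1574,0.165,-0.0071],
  [-0.1574,0.17,-0.0071],
], fingers=[1,1,1,1,1,1,1,1,1,1], turn=[0.0083,0.0083,0.0083,0.0083,0.0083,0.0083,0.0083,0.0083,0.0083,0.0083])

```text
clock: 22.15
position: [0.4651, 0.1735, 0.3655]
tool_rot: [-90.0, -0.0, -91.5]
contact_force: [0.2, -0.2, -3.2]
width: 0.0355
```

```bash
python3 mv.py d -0.1574 0.17 -0.0071 0.0083; python3 - <<'E'
from meas import *
s,c=save('wrist','w15'); print(s['position'],s['tool_rot'],s['contact_force'],s['moment'],s['width'])
E
```

```text
[0.4652, 0.1737, 0.366, -91.499]
[0.4651 0.1735 0.3655] [-90.0055  -0.008  -91.5027] [ 0.2247 -0.1816 -3.1711] [ 0.0283  0.0416 -0.0554] 0.03546815840376877
```

View pics/w15.png

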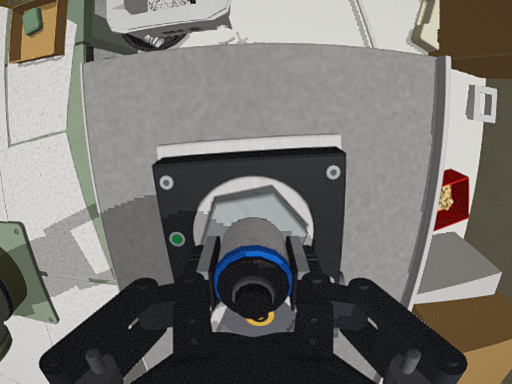

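Request:
drive_tool([
  [0,0.006,0],
  [0,0.01,0],
  [0,0.01,0],
  [0,0.01,0],
  [0,0.01,0],
  [0,0.01,0],
  [0,0.01,0],
  [0,-0.04,0],
  [0,-0.12,0],
  [0,-0.2,0],
], fingers=[1,1,1,1,-1,-1,-1,-1,-1,-1], turn=[0,0,0,0,0,0,0,0,0,0])

```text
clock: 23.45
position: [0.4651, 0.1736, 0.4666]
tool_rot: [-90.0, -0.0, -91.5]
contact_force: [0.8, -0.1, -0.3]
width: 0.0854
```

```bash
python3 mv.py d 0 -0.2 0 0; python3 - <<'E'
from meas import *
s,c=save('wrist','w16'); print(s['position'],s['tool_rot'],s['contact_force'],s['moment'],s['width'])
E
python3 mv.py 0.38 -0.42 0.48 -180; python3 mv.py 0.46 0 0.48 -135
```

```text
[0.4652, 0.1737, 0.466, -91.499]
[0.4651 0.1736 0.4666] [-90.021   -0.0141 -91.5016] [ 0.8282 -0.0807 -0.2701] [0.0361 0.0032 0.0394] 0.08543635493303506
cur [0.4652, 0.1737, 0.466, -91.499] -> ([1.1914, -0.028, -0.1392], 0.4917)
cur [0.4652, 0.1737, 0.466, -91.499] -> ([0.3475, -0.028, -0.0013], 0.2417)
```

View pics/w16.png

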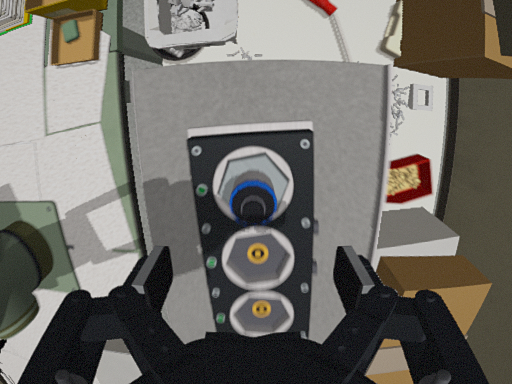

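```bash
python3 mv.py 0.40 -0.25 0.48 -180; python3 - <<'E'
from meas import *
s,c=load('w16')
print(nestlines(c,s,(.4715,.018),-6.7)); 
for a in (-12,-4,4,12): print(nestlines(c,s,(.4686,.0957),a))
E
```

```text
cur [0.4652, 0.1737, 0.466, -91.499] -> ([0.8505, -0.028, -0.1081], 0.4917)
  return _methods._mean(a, axis=axis, dtype=dtype,
  ret = ret.dtype.type(ret / rcount)
Traceback (most recent call last):
  File "meas.py", line 72, in nestlines
    return C,a0,2*sol[2],np.round(angs,2),np.round((A@C+sol[2]-B)*1000,2)
                  ~~~^^^
IndexError: index 2 is out of bounds for axis 0 with size 2
```

Request:
drive_tool([
  [0.12,-0.028,-0.01],
  [0.24,-0.028,-0.03],
  [0.36,-0.028,-0.045],
  [0.48,-0.028,-0.06],
  [0.6,-0.028,-0.075],
  [0.72,-0.028,-0.09],
  [0.8505,-0.028,-0.1081],
  [0.8505,-0.028,-0.1081],
  [0.8505,-0.028,-0.1081],
  [0.8505,-0.028,-0.1081],
], fingers=[-1,-1,-1,-1,-1,-1,-1,-1,-1,-1], turn=[0.055,0.11,0.166,0.222,0.277,0.333,0.388,0.444,0.4917,0.4917])

```text
clock: 24.75
position: [0.3999, -0.2504, 0.4794]
tool_rot: [-90.0, -0.0, -179.9]
contact_force: [0.3, -0.2, -0.5]
width: 0.0852
```

```bash
python3 mv.py d 0.8505 -0.028 -0.1081 0.4917; python3 - <<'E'
from meas import *
s,c=save('wrist','w17'); print(s['position'],s['tool_rot'],s['contact_force'],s['width'])
E
python3 mv.py 0.39 -0.45 0.46 -180
```

```text
[0.4, -0.25, 0.48, -180.005]
[ 0.3999 -0.2504  0.4794] [ -90.0042   -0.0137 -179.938 ] [ 0.2942 -0.2342 -0.454 ] 0.08520389944656084
cur [0.4, -0.25, 0.48, -180.005] -> ([0.02, 0.04, 0.4], -0.0)
```

View pics/w17.png

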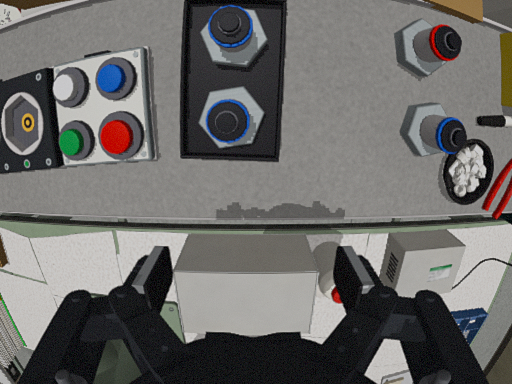

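Request:
drive_tool([
  [0.005,0.01,0.12],
  [0.01,0.02,0.24],
  [0.015,0.03,0.34],
  [0.02,0.04,0.4],
  [0.02,0.04,0.4],
  [0.02,0.04,0.4],
  [0.02,0.04,0.4],
  [0.02,0.04,0.4],
  [0.02,0.04,0.4],
  [0.02,0.04,0.4],
], fingers=[-1,-1,-1,-1,-1,-1,-1,-1,-1,-1], turn=[0,0,0,0,0,0,0,0,0,0])

```text
clock: 26.05
position: [0.39, -0.4499, 0.4599]
tool_rot: [-90.0, 0.0, -180.0]
contact_force: [0.0, -0.7, 0.7]
width: 0.0852
```

```bash
python3 mv.py d 0.02 0.04 0.4 0; python3 - <<'E'
from meas import *
s,c=load('w17'); print('n3',nestlines(c,s,(.4712,.018),-6.7))
s,c=save('wrist','w18'); print(s['position'],s['tool_rot'],s['contact_force'],s['width'])
uv=proj(c,[.457,-.446,.162],s)[0]; print(uv); h,f=hexobj(c,s,uv,.162); print(f); print(blobc(c,s,proj(c,[.457,-.446,.205],s)[0],.205))
E
```

```text
[0.39, -0.45, 0.46, -180.005]
n3 (array([0.4715, 0.0189]), np.float32(-6.9921904), np.float64(0.058411418578925005), array([ -6.93, -10.06,  -6.71,  -7.05,  -7.75,  -6.24], dtype=float32), array([-0.12,  0.14,  0.07, -0.29,  0.31, -0.11]))
[ 0.39   -0.4499  0.4599] [ -89.9837    0.0104 -179.9856] [ 0.0463 -0.6719  0.7058] 0.08520249129456361
[248.5948 111.5009]
(array([ 0.4564, -0.4456]), np.float64(-17.650916601594115), np.float64(0.054360953424581034), np.float64(0.0007525636953458532))
((247.67526245117188, 115.4587631225586), 23.332443237304688, array([ 0.4564, -0.4458,  0.205 ]))
```

View pics/w18.png

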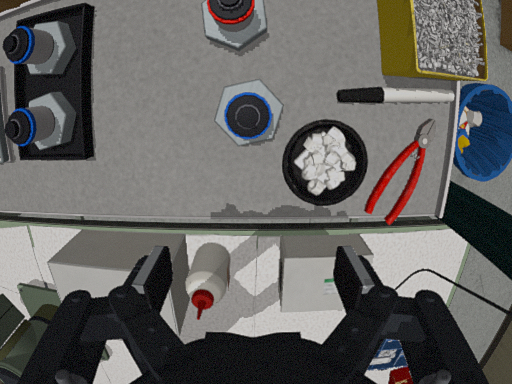

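```bash
python3 mv.py 0.4564 -0.4457 0.43 -120
```

```text
cur [0.39, -0.45, 0.46, -180.005] -> ([-0.1328, 0.06, -0.0086], -0.3334)
```

Request:
drive_tool([
  [-0.05,0,-0.004],
  [-0.1,0.0,-0.006],
  [-0.1328,0,-0.0086],
  [-0.1328,0,-0.0086],
  [-0.1328,0,-0.0086],
  [-0.1328,0.03,-0.0086],
  [-0.1328,0.06,-0.0086],
  [-0.1328,0.06,-0.0086],
  [-0.1328,0.06,-0.0086],
  [-0.1328,0.06,-0.0086],
], fingers=[-1,-1,-1,-1,-1,-1,-1,-1,-1,-1], turn=[-0.055,-0.11,-0.166,-0.222,-0.277,-0.3334,-0.3334,-0.3334,-0.3334,-0.3334])

```text
clock: 27.35
position: [0.4564, -0.4459, 0.4304]
tool_rot: [-89.9, -0.0, -120.0]
contact_force: [0.4, -0.7, -0.1]
width: 0.0852
```

```bash
python3 mv.py d -0.1328 0.06 -0.0086 -0.3334; python3 - <<'E'
from look import *
s,c=save('wrist','w19'); print(s['position'],s['tool_rot'],s['contact_force'],s['width'])
E
python3 mv.py 0.4564 -0.4457 0.341 -120
```

```text
[0.4564, -0.4457, 0.43, -119.993]
[ 0.4564 -0.4459  0.4304] [ -89.9224   -0.0244 -120.0352] [ 0.4277 -0.7177 -0.0596] 0.08516785416772298
cur [0.4564, -0.4457, 0.43, -119.993] -> ([-0.0, 0.178, -0.0], 0.0)
```

View pics/w19.png

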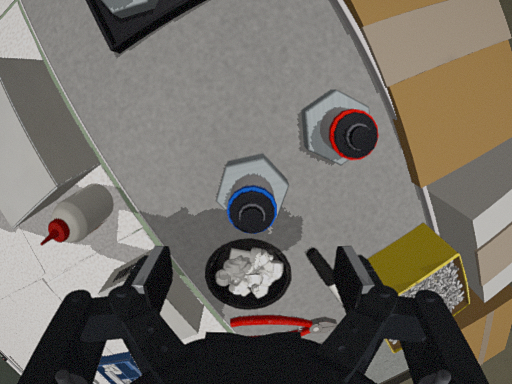

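Request:
drive_tool([
  [0,0.07,0],
  [0,0.13,0],
  [0,0.165,0],
  [0,0.178,0],
  [0,0.178,0],
  [0,0.178,0],
  [0,0.178,0],
  [0,0.178,0],
  [0,0.178,0],
  [0,0.178,0],
], fingers=[-1,-1,-1,-1,-1,1,1,1,1,1], turn=[0,0,0,0,0,0,0,0,0,0])

```text
clock: 28.65
position: [0.4562, -0.4458, 0.3415]
tool_rot: [-90.0, -0.0, -120.0]
contact_force: [-2.0, 0.9, 5.1]
width: 0.0351
```

```bash
python3 mv.py d 0 0.178 0 0; python3 - <<'E'
from look import *
s=r.state(); print(s['position'],s['tool_rot'],s['contact_force'],s['width'])
E
python3 mv.py 0.4564 -0.4457 0.471 -120; python3 mv.py 0.4715 -0.08 0.471 -115
```

```text
[0.4564, -0.4457, 0.341, -119.993]
[ 0.4562 -0.4458  0.3415] [ -89.9691   -0.0208 -119.9936] [-2.0289  0.8864  5.0666] 0.035121770509303214
cur [0.4564, -0.4457, 0.341, -119.993] -> ([-0.0, -0.26, -0.0], 0.0)
cur [0.4564, -0.4457, 0.341, -119.993] -> ([-0.6486, -0.26, -0.3395], -0.0277)
```

Request:
drive_tool([
  [0,-0.02,0],
  [0,-0.1,0],
  [0,-0.2,0],
  [-0.08,-0.26,-0.04],
  [-0.19,-0.26,-0.1],
  [-0.3,-0.26,-0.157],
  [-0.41,-0.26,-0.215],
  [-0.52,-0.26,-0.272],
  [-0.6,-0.26,-0.314],
  [-0.6486,-0.26,-0.3395],
], fingers=[1,1,1,1,1,1,1,1,1,1], turn=[0,0,0,-0.03,-0.061,-0.061,-0.061,-0.061,-0.061,-0.061])

```text
clock: 29.9
position: [0.4711, -0.0779, 0.4704]
tool_rot: [-90.0, 0.0, -108.9]
contact_force: [0.1, -0.6, -3.4]
width: 0.0356
```

```bash
python3 mv.py d -0.6486 -0.26 -0.3395 -0.061; python3 - <<'E'
from look import *
s=r.state(); print(s['position'],s['tool_rot'],s['contact_force'],s['width'])
E
python3 mv.py 0.4715 -0.065 0.45 -109
```

```text
[0.4715, -0.08, 0.471, -109.013]
[ 0.4711 -0.0779  0.4704] [ -90.0438    0.02   -108.8967] [ 0.0664 -0.5945 -3.4304] 0.035561930285847004
cur [0.4715, -0.08, 0.471, -109.013] -> ([-0.0283, 0.042, -0.0098], -0.0001)
```

Request:
drive_tool([
  [-0.0283,0.02,-0.01],
  [-0.0283,0.042,-0.01],
  [-0.0283,0.042,-0.01],
  [-0.0283,0.042,-0.01],
  [-0.0283,0.042,-0.01],
  [-0.0283,0.042,-0.01],
  [-0.0283,0.042,-0.01],
  [-0.0283,0.042,-0.01],
  [-0.0283,0.042,-0.01],
  [-0.0283,0.042,-0.01],
], fingers=[1,1,1,1,1,1,1,1,1,1], turn=[0,0,0,0,0,0,0,0,0,0])

```text
clock: 31.15
position: [0.4713, -0.0651, 0.4497]
tool_rot: [-90.0, -0.0, -109.0]
contact_force: [0.6, -0.2, -2.8]
width: 0.035
```

```bash
python3 mv.py d -0.0283 0.042 -0.01 0; python3 - <<'E'
from meas import *
s,c=save('wrist','w20'); print(s['position'],s['tool_rot'],s['contact_force'],s['width'])
print('n3',nestlines(c,s,(.4714,.018),-6.7))
uv=proj(c,np.r_[s['position'][:2],s['position'][2]-.179],s)[0]; print(uv)
i=cv2.imread('pics/w20.png')
a=cv2.resize(i[160:270,185:335],None,fx=5,fy=5,interpolation=cv2.INTER_CUBIC); cv2.imwrite('pics/h20.png',a)
E
```

```text
[0.4714, -0.065, 0.45, -109.013]
[ 0.4713 -0.0651  0.4497] [ -89.9965   -0.0069 -109.0089] [ 0.636  -0.1912 -2.7786] 0.034973677785609524
n3 (array([0.4714, 0.0177]), np.float32(-6.7571974), np.float64(0.05873623758114806), array([-6.76, -6.73, -6.83, -6.65, -7.13, -6.75], dtype=float32), array([ 0.01, -0.02,  0.03, -0.02,  0.  ,  0.  ]))
[252.4328 244.4801]
```

View pics/h20.png

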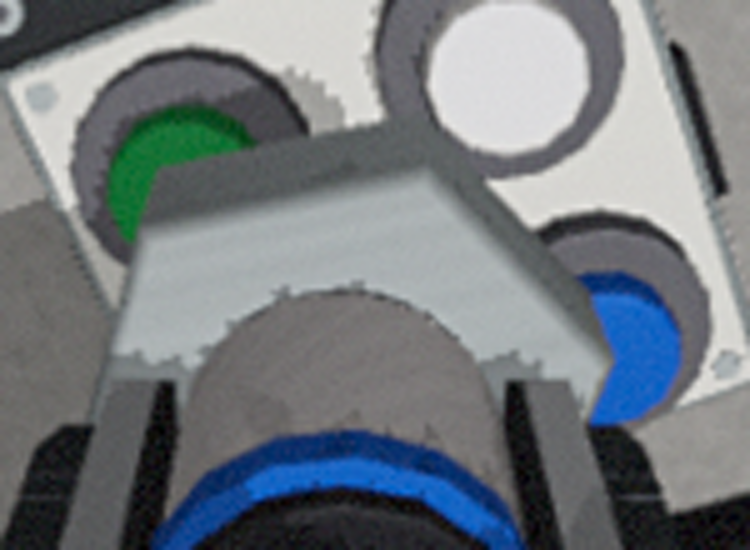

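View pics/w20.png

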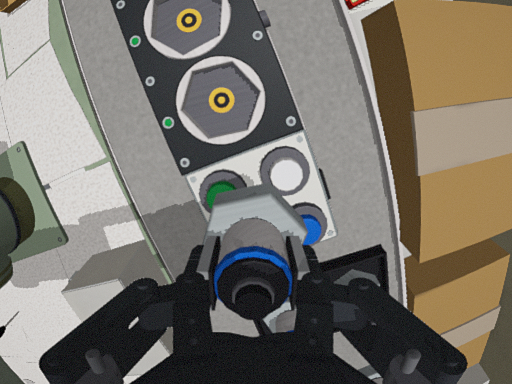

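```bash
python3 - <<'E'
from meas import *
from scipy.optimize import least_squares
s,c=load('w20')
uv=np.array([(147,236),(435,170),(610,360)])/5+[185,160]-.4
P=plane(c,uv,.4497-.179,s); TC=s['position'][:2]
for a,b in ((0,1),(1,2)):
    d=P[b]-P[a]; print(np.hypot(*d[:2])*1000,(np.degrees(np.arctan2(d[1],d[0]))+30)%60-30)
a0=np.radians(-6.8); k0=np.round((np.arctan2(*(P[1,:2]-TC)[::-1])-a0)/(np.pi/3))
f=lambda q: np.concatenate([P[i,:2]-(q[:2]+.0312*np.array([np.cos(q[2]+k*np.pi/3),np.sin(q[2]+k*np.pi/3)])) for i,k in ((0,k0+1),(1,k0),(2,k0-1))])
o=least_squares(f,[*TC,a0],x_scale=[.01,.01,.1]); print(o.x[:2]-TC,np.degrees(o.x[2]),o.fun*1000)
E
python3 mv.py 0.4710 0.0177 0.366 -109; python3 mv.py 0.4710 0.0177 0.366 -110.5
```

```text
31.96096837349946 -5.31115057272951
30.60291591297776 -7.131197879901592
[0.0008 0.0004] -5.7681145690480236 [-0.217  -0.2027  0.5647 -0.0255 -0.3477  0.2281]
cur [0.4714, -0.065, 0.45, -109.013] -> ([-0.1561, 0.168, -0.0546], -0.0001)
cur [0.4714, -0.065, 0.45, -109.013] -> ([-0.1561, 0.168, -0.0546], 0.0083)
```

Request:
drive_tool([
  [-0.08,0,-0.028],
  [-0.1557,0,-0.0546],
  [-0.1557,0.06,-0.0546],
  [-0.1557,0.1,-0.0546],
  [-0.1557,0.12,-0.0546],
  [-0.1557,0.135,-0.0546],
  [-0.1557,0.145,-0.0546],
  [-0.1557,0.155,-0.0546],
  [-0.1557,0.163,-0.0546],
  [-0.1557,0.168,-0.0546],
], fingers=[1,1,1,1,1,1,1,1,1,1], turn=[0.0045,0.0045,0.0045,0.0045,0.0045,0.0045,0.0045,0.0045,0.0045,0.0045])

```text
clock: 32.45
position: [0.4709, 0.0174, 0.3656]
tool_rot: [-90.0, -0.0, -109.8]
contact_force: [-0.8, -0.0, -2.8]
width: 0.0345
```

```bash
python3 mv.py d -0.1557 0.168 -0.0546 0.0045; python3 - <<'E'
from meas import *
s,c=save('wrist','w21'); print(s['position'],s['tool_rot'],s['contact_force'],s['moment'],s['width'])
E
```

```text
[0.4709, 0.0175, 0.366, -109.823]
[0.4709 0.0174 0.3656] [ -89.995    -0.0028 -109.8292] [-0.7538 -0.0494 -2.7594] [-0.0265 -0.0546 -0.0018] 0.03449989973762538
```

In the pocket without contact load; lower the rest, release and lift.

Request:
drive_tool([
  [0,0.006,0],
  [0,0.01,0],
  [0,0.01,0],
  [0,0.01,0],
  [0,0.01,0],
  [0,0.01,0],
  [0,0.01,0],
  [0,-0.04,0],
  [0,-0.12,0],
  [0,-0.2,0],
], fingers=[1,1,1,1,-1,-1,-1,-1,-1,-1], turn=[0,0,0,0,0,0,0,0,0,0])

```text
clock: 33.75
position: [0.4709, 0.0174, 0.4666]
tool_rot: [-90.0, -0.0, -109.8]
contact_force: [0.4, -0.2, -0.1]
width: 0.0857
```

```bash
python3 mv.py d 0 -0.2 0 0; python3 mv.py 0.46 -0.03 0.50 -180
```

```text
[0.4709, 0.0175, 0.466, -109.823]
cur [0.4709, 0.0175, 0.466, -109.823] -> ([0.0968, -0.068, 0.0117], 0.3899)
```

Request:
drive_tool([
  [0.03,-0.03,0.01],
  [0.0968,-0.068,0.0117],
  [0.0968,-0.068,0.0117],
  [0.0968,-0.068,0.0117],
  [0.0968,-0.068,0.0117],
  [0.0968,-0.068,0.0117],
  [0.0968,-0.068,0.0117],
  [0.0968,-0.068,0.0117],
  [0.0968,-0.068,0.0117],
  [0.0968,-0.068,0.0117],
], fingers=[-1,-1,-1,1,1,1,1,1,1,1], turn=[0.055,0.11,0.166,0.222,0.277,0.333,0.3899,0.3899,0.3899,0.3899])

```text
clock: 35.0
position: [0.46, -0.0301, 0.4997]
tool_rot: [-90.0, -0.0, -179.9]
contact_force: [-0.6, -0.0, -0.2]
width: -0.0
```

```bash
python3 mv.py d 0.0968 -0.068 0.0117 0.3899; python3 - <<'E'
from meas import *
s,c=save('wrist','w22'); print(s['position'],s['tool_rot'],s['contact_force'],s['width'])
for col,P in (('white',(.5036,-.0582)),('blue',(.5058,-.1135)),('green',(.446,-.0595)),('red',(.449,-.115))):
    uv=proj(c,[*P,.184],s)[0]; m=cmask(c,col).astype(np.uint8); y,x=np.ogrid[:384,:512]; m[(x-uv[0])**2+(y-uv[1])**2>17**2]=0
    ct=max(cv2.findContours(m,cv2.RETR_EXTERNAL,cv2.CHAIN_APPROX_NONE)[0],key=len); (u,v),R=cv2.minEnclosingCircle(ct); print(col,uv,(u,v),R,plane(c,(u,v),.184,s)[0])
E
```

```text
[0.46, -0.03, 0.5, -180.005]
[ 0.46   -0.0301  0.4997] [ -89.9942   -0.002  -179.9258] [-0.6029 -0.0494 -0.1814] -4.418747572983376e-05
white [282.0695 134.7238] (282.1329040527344, 134.90252685546875) 13.270102500915527 [ 0.5034 -0.0583  0.184 ]
blue [337.2795 133.9308] (336.73077392578125, 133.73077392578125) 13.833955764770508 [ 0.506  -0.1129  0.184 ]
green [281.8286 191.17  ] (282.3157958984375, 190.3552703857422) 13.507969856262207 [ 0.4469 -0.06    0.184 ]
red [334.7408 188.4698] (334.5, 188.26922607421875) 15.841117858886719 [ 0.4492 -0.1147  0.184 ]
```

View pics/w22.png

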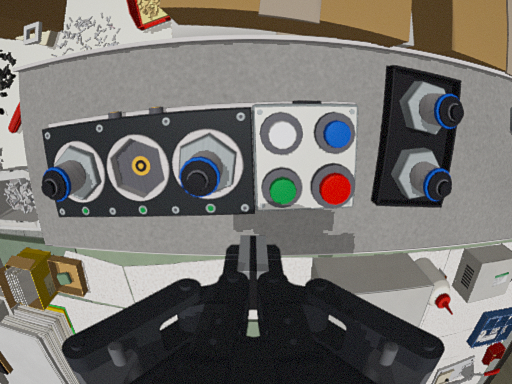

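```bash
python3 mv.py 0.5035 -0.0585 0.39 -90
```

```text
cur [0.46, -0.03, 0.5, -180.005] -> ([-0.087, 0.22, 0.057], -0.5)
```

Request:
drive_tool([
  [-0.03,0,0.03],
  [-0.087,0,0.057],
  [-0.087,0,0.057],
  [-0.087,0,0.057],
  [-0.087,0,0.057],
  [-0.087,0.0,0.057],
  [-0.087,0.0,0.057],
  [-0.087,0.08,0.057],
  [-0.087,0.16,0.057],
  [-0.087,0.22,0.057],
], fingers=[1,1,1,1,1,1,1,1,1,1], turn=[-0.055,-0.11,-0.166,-0.222,-0.277,-0.333,-0.388,-0.444,-0.5,-0.5])

```text
clock: 36.3
position: [0.5031, -0.0586, 0.3881]
tool_rot: [-90.1, 0.0, -89.9]
contact_force: [-0.0, -0.5, 0.2]
width: -0.0001
```

```bash
python3 mv.py d -0.087 0.22 0.057 -0.5; python3 - <<'E'
from meas import *
s,c=save('wrist','w23'); print(s['position'],s['tool_rot'],s['contact_force'],s['width'])
E
python3 mv.py 0.5035 -0.0585 0.352 -90
```

```text
[0.5035, -0.0585, 0.39, -90.005]
[ 0.5031 -0.0586  0.3881] [-90.0732   0.0049 -89.9015] [-0.0321 -0.5006  0.1889] -6.288913893380383e-05
cur [0.5035, -0.0585, 0.39, -90.005] -> ([-0.0, 0.076, -0.0], -0.0)
```

View pics/w23.png

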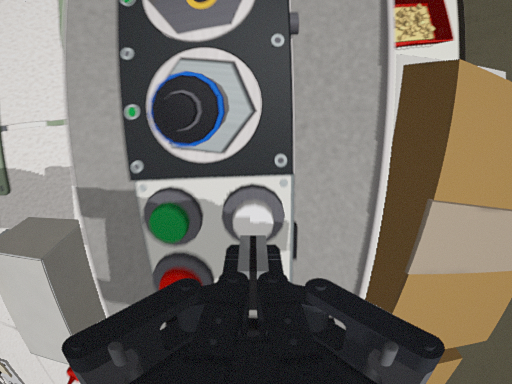

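Request:
drive_tool([
  [0,0.03,0],
  [0,0.05,0],
  [0,0.06,0],
  [0,0.07,0],
  [0,0.077,0],
  [0,0.077,0],
  [0,0.077,0],
  [0,0.077,0],
  [0,0.077,0],
  [0,0.077,0],
], fingers=[1,1,1,1,1,1,1,1,1,1], turn=[0,0,0,0,0,0,0,0,0,0])

```text
clock: 37.6
position: [0.5037, -0.0586, 0.3516]
tool_rot: [-89.9, -0.0, -90.0]
contact_force: [0.1, 0.0, 5.6]
width: 0.0002
```

```bash
python3 mv.py d 0 0.077 0 0; python3 - <<'E'
from meas import *
s,c=save('wrist','w24'); print(s['position'],s['tool_rot'],s['contact_force'],s['width'])
cv2.imwrite('pics/w24z.png',cv2.resize(cv2.imread('pics/w24.png')[150:300,120:380],None,fx=3,fy=3))
E
python3 mv.py 0.5060 -0.1130 0.395 -90
```

```text
[0.5035, -0.0585, 0.3515, -90.005]
[ 0.5037 -0.0586  0.3516] [-89.9294  -0.0124 -90.0089] [0.149  0.0182 5.5905] 0.00017145643075870727
cur [0.5035, -0.0585, 0.3515, -90.005] -> ([0.109, -0.087, 0.005], -0.0)
```

View pics/w24z.png

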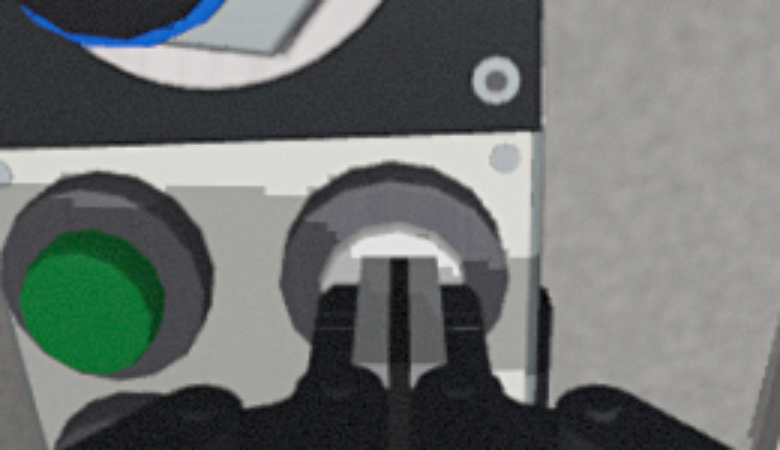

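Request:
drive_tool([
  [0,-0.05,0],
  [0,-0.087,0],
  [0.05,-0.087,0.003],
  [0.109,-0.087,0.005],
  [0.109,-0.087,0.005],
  [0.109,-0.087,0.005],
  [0.109,-0.087,0.005],
  [0.109,-0.087,0.005],
  [0.109,-0.087,0.005],
  [0.109,-0.087,0.005],
], fingers=[1,1,1,1,1,1,1,1,1,1], turn=[0,0,0,0,0,0,0,0,0,0])

```text
clock: 38.9
position: [0.506, -0.1129, 0.3947]
tool_rot: [-90.0, -0.0, -90.0]
contact_force: [-0.2, -0.5, -0.0]
width: -0.0001
```

```bash
python3 mv.py d 0.109 -0.087 0.005 0; python3 - <<'E'
from meas import *
s,c=save('wrist','w25'); print(s['position'],s['tool_rot'],s['contact_force'],s['width'])
cv2.imwrite('pics/w25z.png',cv2.resize(cv2.imread('pics/w25.png')[100:300,120:380],None,fx=3,fy=3))
E
python3 mv.py 0.5060 -0.1130 0.3515 -90
```

```text
[0.506, -0.113, 0.395, -90.005]
[ 0.506  -0.1129  0.3947] [-89.9932  -0.0058 -89.9858] [-0.1559 -0.463  -0.0145] -7.118173415050922e-05
cur [0.506, -0.113, 0.395, -90.005] -> ([-0.0, 0.087, -0.0], -0.0)
```

View pics/w25z.png

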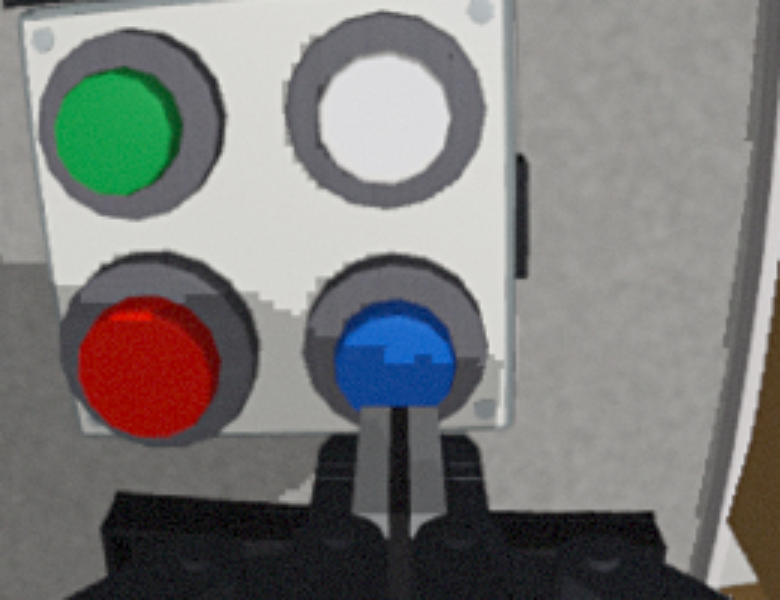

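White is back up and the tip is lined up on blue. I'll press blue, which has the same geometry.

Request:
drive_tool([
  [0,0.04,0],
  [0,0.06,0],
  [0,0.07,0],
  [0,0.08,0],
  [0,0.087,0],
  [0,0.087,0],
  [0,0.087,0],
  [0,0.087,0],
  [0,0.087,0],
  [0,0.087,0],
], fingers=[1,1,1,1,1,1,1,1,1,1], turn=[0,0,0,0,0,0,0,0,0,0])

```text
clock: 40.2
position: [0.506, -0.1131, 0.3516]
tool_rot: [-90.0, -0.0, -90.0]
contact_force: [-1.9, -0.5, 5.6]
width: 0.0001
```

```bash
python3 mv.py d 0 0.087 0 0; python3 - <<'E'
from meas import *
s=r.state(); print(s['position'],s['tool_rot'],s['contact_force'],s['width'])
E
python3 mv.py 0.4465 -0.06 0.395 -90
```

```text
[0.506, -0.113, 0.3515, -90.005]
[ 0.506  -0.1131  0.3516] [-89.9666  -0.0134 -90.0035] [-1.91   -0.4757  5.5689] 0.00010382534563777023
cur [0.506, -0.113, 0.3515, -90.005] -> ([-0.106, -0.087, -0.119], -0.0)
```

Request:
drive_tool([
  [0,-0.05,0],
  [0,-0.087,0],
  [-0.05,-0.087,-0.055],
  [-0.106,-0.087,-0.119],
  [-0.106,-0.087,-0.119],
  [-0.106,-0.087,-0.119],
  [-0.106,-0.087,-0.119],
  [-0.106,-0.087,-0.119],
  [-0.106,-0.087,-0.119],
  [-0.106,-0.087,-0.119],
], fingers=[1,1,1,1,1,1,1,1,1,1], turn=[0,0,0,0,0,0,0,0,0,0])

```text
clock: 41.45
position: [0.4466, -0.0602, 0.3946]
tool_rot: [-90.0, -0.0, -90.0]
contact_force: [-0.9, 0.5, 0.8]
width: 0.0
```

```bash
python3 mv.py d -0.106 -0.087 -0.119 0; python3 - <<'E'
from meas import *
s,c=save('wrist','w26'); print(s['position'],s['tool_rot'],s['contact_force'],s['width'])
E
```

```text
[0.4465, -0.06, 0.395, -90.005]
[ 0.4466 -0.0602  0.3946] [-90.0094  -0.0024 -90.0208] [-0.8635  0.5043  0.8222] 1.31118338177394e-05
```

View pics/w26.png

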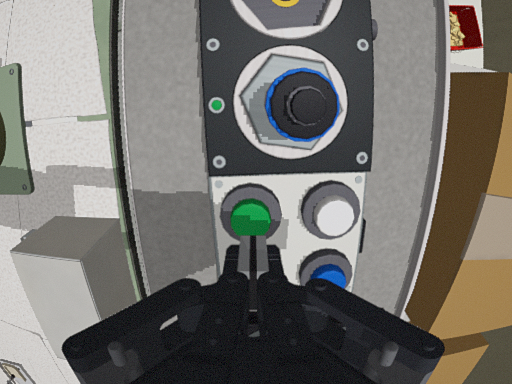

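The tip (253,238) is on the green key. White (335,214) and blue (327,282) are up, and the part in nest 3 is seated. I'll press green.

Request:
drive_tool([
  [0,0.04,0],
  [0,0.06,0],
  [0,0.07,0],
  [0,0.08,0],
  [0,0.087,0],
  [0,0.087,0],
  [0,0.087,0],
  [0,0.087,0],
  [0,0.087,0],
  [0,0.087,0],
], fingers=[1,1,1,1,1,1,1,1,1,1], turn=[0,0,0,0,0,0,0,0,0,0])

```text
clock: 42.75
position: [0.4465, -0.0601, 0.3516]
tool_rot: [-90.0, -0.0, -90.0]
contact_force: [-2.0, 0.5, 5.9]
width: -0.0002
```

```bash
python3 mv.py d 0 0.087 0 0; python3 - <<'E'
from meas import *
s=r.state(); print(s['position'],s['tool_rot'],s['contact_force'],s['width'])
E
python3 mv.py 0.46 -0.04 0.5 -135
```

```text
[0.4465, -0.06, 0.3515, -90.005]
[ 0.4465 -0.0601  0.3516] [-89.9626  -0.0103 -90.0043] [-1.9999  0.4991  5.9198] -0.0002212888318631535
cur [0.4465, -0.06, 0.3515, -90.005] -> ([-0.04, -0.297, 0.0269], 0.25)
```

Request:
drive_tool([
  [0,-0.06,0],
  [0,-0.15,0],
  [0,-0.25,0],
  [0,-0.297,0],
  [0,-0.297,0],
  [0,-0.297,0],
  [0,-0.297,0],
  [0,-0.297,0],
  [0,-0.297,0],
  [0,-0.297,0],
], fingers=[1,1,1,1,1,1,1,1,1,1], turn=[0,0,0,0.055,0.11,0.166,0.222,0.277,0.333,0.388])

```text
clock: 44.0
position: [0.4467, -0.0601, 0.4992]
tool_rot: [-90.0, -0.0, -160.2]
contact_force: [1.1, -0.3, 0.0]
width: 0.0001
```

```bash
python3 mv.py d 0 -0.297 0 0.388; python3 - <<'E'
from meas import *
s,c=save('wrist','w27'); print(s['position'],s['tool_rot'],s['contact_force'],s['width'])
cv2.imwrite('pics/w27b.png',cv2.resize(cv2.imread('pics/w27.png'),(768,576)))
E
python3 mv.py 0.46 0.04 0.5 -180
```

```text
[0.4465, -0.06, 0.5, -159.845]
[ 0.4467 -0.0601  0.4992] [ -89.9954   -0.0014 -160.1757] [ 1.1359 -0.3333  0.0019] 0.00010285555281806656
cur [0.4465, -0.06, 0.5, -159.845] -> ([-0.0942, 0.0, -0.1785], 0.112)
```

View pics/w27b.png

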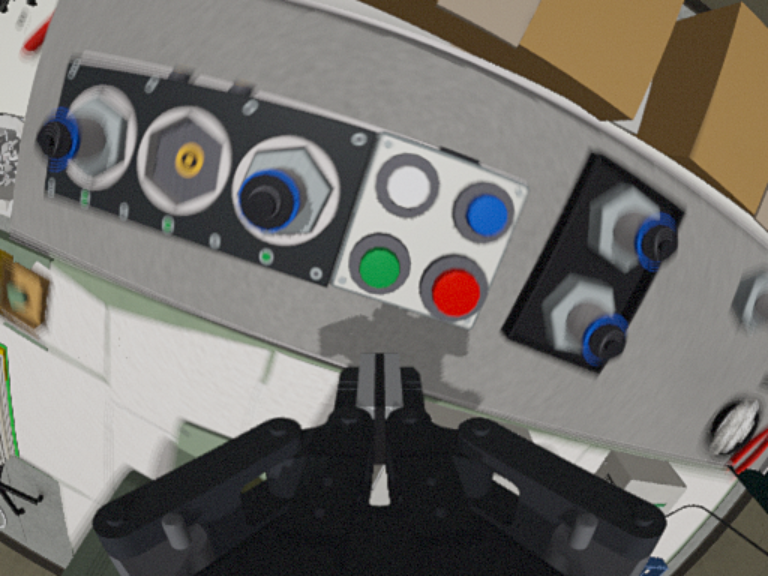

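Request:
drive_tool([
  [-0.05,0,-0.1],
  [-0.0942,0,-0.1785],
  [-0.0942,0,-0.1785],
  [-0.0942,0,-0.1785],
  [-0.0942,0,-0.1785],
  [-0.0942,0,-0.1785],
  [-0.0942,0,-0.1785],
  [-0.0942,0,-0.1785],
  [-0.0942,0,-0.1785],
  [-0.0942,0,-0.1785],
], fingers=[1,1,1,1,1,1,1,1,1,1], turn=[0.055,0.112,0.112,0.112,0.112,0.112,0.112,0.112,0.112,0.112])

```text
clock: 45.3
position: [0.4599, 0.0399, 0.4997]
tool_rot: [-90.0, -0.0, -180.0]
contact_force: [1.2, -0.2, -0.7]
width: 0.0
```

```bash
python3 mv.py d -0.0942 0 -0.1785 0.112; python3 - <<'E'
from meas import *
s,c=save('wrist','w28'); print(s['position'],s['tool_rot'],s['contact_force'],s['width'])
s1,c1=load('w22')
def rr(c,uv,s): o,d=ray(c,uv,s); return o,d[0]
for n,P in (('new_n1',(.4656,.1737,.21)),('new_n3',(.4713,.0177,.21)),('done_tray_near',(.46,-.229,.195)),('done_tray_far',(.54,-.232,.195))):
    out=[]
    for (S,C) in ((s,c),(s1,c1)):
        uv=proj(C,P,S)[0]; b=blobs(cmask(C,'blue')&(np.hypot(np.arange(512)[None]-uv[0],np.arange(384)[:,None]-uv[1])<26),20)
        y,x=np.nonzero(cmask(C,'blue')&(np.hypot(np.arange(512)[None]-uv[0],np.arange(384)[:,None]-uv[1])<26))
        (u,v),R=cv2.minEnclosingCircle(np.stack([x,y],1).astype(np.float32)); out.append((u,v))
    print(n,tri(rr(c,out[0],s),rr(c1,out[1],s1)),out)
E
```

```text
[0.46, 0.04, 0.5, -180.005]
[0.4599 0.0399 0.4997] [ -89.9938   -0.003  -179.9995] [ 1.1974 -0.1901 -0.7295] 2.7798547687516027e-05
new_n1 (array([0.4645, 0.177 , 0.2164]), np.float64(8.203694105826672e-05)) [(110.93478393554688, 183.67391967773438), (55.5, 184.0)]
new_n3 (array([0.4715, 0.0177, 0.2195]), np.float64(0.0001770801059451449)) [(278.4024353027344, 176.31707763671875), (198.98240661621094, 176.663818359375)]
done_tray_near (array([ 0.4563, -0.2409,  0.1888]), np.float64(0.0006723718702962633)) [(479.5, 184.0), (437.7786865234375, 184.30328369140625)]
done_tray_far (array([ 0.5402, -0.2374,  0.1972]), np.float64(0.0002232005684507454)) [(492.0, 117.5), (449.0, 110.95833587646484)]
```

View pics/w28.png

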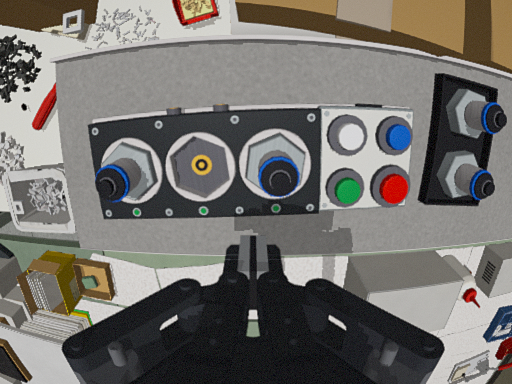

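```bash
python3 - <<'E'
from look import *
s,c=save('scene','s2'); cv2.imwrite('pics/s2z.png',cv2.resize(cv2.imread('pics/s2.png')[100:300,130:380],None,fx=3,fy=3,interpolation=cv2.INTER_CUBIC))
E
```

```text
(no output)
```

View pics/s2z.png

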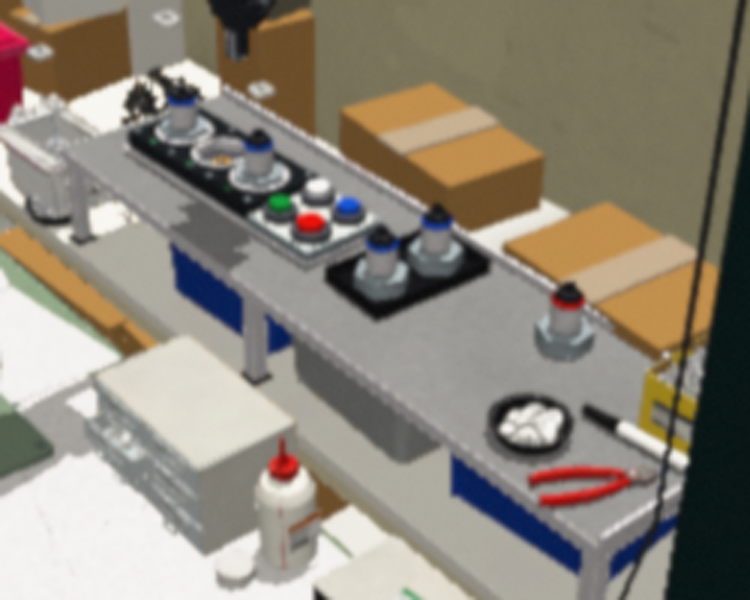

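The scene view shows new parts seated in nests 1 and 3 and both finished ones upright in the tray. The keys are up, and the reject, dish and cutters are where they were.

```bash
python3 - <<'E'
from plant import r,order
print(order.finish_job(), r.state()['clock'])
E
```

```text
the job is handed in; nothing more can be done
the job is handed in; nothing more can be done
```

The station is reloaded and the job is handed in. The last clock reading was about 45 s of the 210 s allowed, and hand-in gave no verdict.

- **Finished parts:** there were two, in nests 2 and 3. Both now stand upright in the tray.
- **New parts:** there were two. One is in nest 1 (pocket measured at about 10.5°) and one in nest 3 (about −6.8°). Both slid in with no contact force, so no shuffling was needed.
- **Keys:** I pressed white, blue and green in that order. The force read 5.6–5.9 N at the bottom of each press, against about 5 N for full travel. The wrist pictures show white and blue back up before the next key was pressed, and all four buttons up at the end.
- **Last checks:** the blue bands on the new parts measured 0.216 m and 0.220 m high, where about 0.217 m means home and about 0.231 m means riding on the rim. The final scene picture shows the reject, dish and cutters where they stood.
- **Disagreements:** the two band heights differ by about 3 mm. Band positions for the tray parts came out up to 12 mm off where I placed them, and the nest 1 band about 3 mm off its nest centre. I put this down to partly hidden bands at the image edge, and went by the pictures for those.

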